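Set out the LED candles from their charging dock

TASK

The banquet table is being laid: first clear the vase and the salt pot off the apron in front of the candle dock and stand both upright on the steel tray, before any ejector is touched. Then press the ejector slide of every loaded bay so that its LED candle is pushed right out from under the roof, and set each candle upright in the middle of a brass plate of its own. Leave everything else on the table where it is.

Things in the scene. Friction and masses are not known exactly. Their poses are not given: they have to be found in the camera images.
- dock: fixed candle dock, wood with clear roof, 264 mm wide (y). Origin: on the table under the middle of the bay mouths; +x = way out. Floor 6 mm thick, x -68 to 87 mm (past 0: open apron). Four bays at y = -99, -33, 33, 99 mm, each 46 wide, 66 deep, back closed, roof top 60 mm up (x -68 to 2). A bay's candle stands at x = -30, out of fingers' reach
- tray: fixed steel serving tray, 110 mm (its x) by 150 mm (its y), rim 12 mm high and 4 mm thick, floor 4 mm thick. Origin: centre of its underside on the table
- vase: white bud vase, 78 mm tall, round, widest 58 mm from 20 to 46 mm up, foot 50 mm, neck 28 mm at 70 mm up; 0.25 kg. Origin: centre of its foot, z up. Starts on the dock's apron
- saltpot: round white salt pot with a wooden lid, 46 mm tall plus a small knob to 57 mm, pot 54 mm and lid 56 mm across (lid from 40 to 46 mm up). Origin: centre of its underside, z up. Starts on the dock's apron
- plate0: fixed round brass candle plate, 72 mm across at the foot and 90 mm at the rim, 10 mm high, flat floor 4 mm above the table and about 62 mm across. Origin: centre of its underside
- plate1: fixed round brass candle plate, 72 mm across at the foot and 90 mm at the rim, 10 mm high, flat floor 4 mm above the table and about 62 mm across. Origin: centre of its underside
- plate2: fixed round brass candle plate, 72 mm across at the foot and 90 mm at the rim, 10 mm high, flat floor 4 mm above the table and about 62 mm across. Origin: centre of its underside
- plate3: fixed round brass candle plate, 72 mm across at the foot and 90 mm at the rim, 10 mm high, flat floor 4 mm above the table and about 62 mm across. Origin: centre of its underside
- candle0: ivory LED table candle, a plain cylinder 42 mm across and 36 mm tall with a small flame tip to 46 mm, 60 g. Origin: centre of its underside, z up. Starts in one of the dock's bays, any of the four; some candles are absent
- candle1: ivory LED table candle, a plain cylinder 42 mm across and 36 mm tall with a small flame tip to 46 mm, 60 g. Origin: centre of its underside, z up. Starts in one of the dock's bays, any of the four; some candles are absent
- candle2: ivory LED table candle, a plain cylinder 42 mm across and 36 mm tall with a small flame tip to 46 mm, 60 g. Origin: centre of its underside, z up. Starts in one of the dock's bays, any of the four; some candles are absent
- candle3: ivory LED table candle, a plain cylinder 42 mm across and 36 mm tall with a small flame tip to 46 mm, 60 g. Origin: centre of its underside, z up. Starts in one of the dock's bays, any of the four; some candles are absent
- slide0 (a joint): sprung ejector of the bay at dock y = -99 mm: 0 = rest, 0.065 m = fully home (dock +x; 2 to 7.5 N; springs back). Home, its push plate is 13 mm past the mouth and the candle's centre about 34 mm past it. Pressed by an upright steel tab behind the dock: 30 mm wide (y), 8 thick, from 8 to 54 mm above the table, rear push face at dock x = -143 mm at rest, moving with the slide
- slide1 (a joint): sprung ejector of the bay at dock y = -33 mm: 0 = rest, 0.065 m = fully home (dock +x; 2 to 7.5 N; springs back). Home, its push plate is 13 mm past the mouth and the candle's centre about 34 mm past it. Pressed by an upright steel tab behind the dock: 30 mm wide (y), 8 thick, from 8 to 54 mm above the table, rear push face at dock x = -143 mm at rest, moving with the slide
- slide2 (a joint): sprung ejector of the bay at dock y = 33 mm: 0 = rest, 0.065 m = fully home (dock +x; 2 to 7.5 N; springs back). Home, its push plate is 13 mm past the mouth and the candle's centre about 34 mm past it. Pressed by an upright steel tab behind the dock: 30 mm wide (y), 8 thick, from 8 to 54 mm above the table, rear push face at dock x = -143 mm at rest, moving with the slide
- slide3 (a joint): sprung ejector of the bay at dock y = 99 mm: 0 = rest, 0.065 m = fully home (dock +x; 2 to 7.5 N; springs back). Home, its push plate is 13 mm past the mouth and the candle's centre about 34 mm past it. Pressed by an upright steel tab behind the dock: 30 mm wide (y), 8 thick, from 8 to 54 mm above the table, rear push face at dock x = -143 mm at rest, moving with the slide
- pear: a pear, 62 mm across, 82 mm tall; not part of the job. Origin: underside
- apple: a red apple, 70 mm across, 62 mm tall; not part of the job. Origin: underside
- plum: a plum, 46 mm across, 42 mm tall; not part of the job. Origin: underside
- goblet: a glass tumbler, 68 mm across, 85 mm tall; not part of the job. Origin: underside
- budvase: a smaller white bud vase, 56 mm across, 64 mm tall, standing away from the dock; not part of the job. Origin: underside
- cardblock: a small wooden place-card block, 50 mm long, 16 mm wide, with a card to 59 mm up; not part of the job. Origin: underside

How it is judged (in metres and radians):
On the way, in this order (a step that is already met when the one before it is completed fails the run):
1. the vase and the salt pot both stand upright on the tray, let go (x of vase in the frame of tray between -0.05 and 0.05 m and y of vase in the frame of tray between -0.07 and 0.07 m and z of vase in the frame of tray between -0.002 and 0.012 m and angle between each of vase, saltpot's own z axis and vertical below 0.12 rad and contact force between the fingers and vase below 0.3 N and linear speed of each of vase, saltpot below 0.03 m/s and x of saltpot in the frame of tray between -0.05 and 0.05 m and y of saltpot in the frame of tray between -0.07 and 0.07 m and z of saltpot in the frame of tray between -0.002 and 0.012 m and contact force between the fingers and saltpot below 0.3 N), for 0.2 s.
2. an ejector slide is pressed home (55 of its 65 mm or more) (value of joint any of slide0, slide1, slide2, slide3 above 0.055 m), for 0.05 s.
At the end, for the whole second after the job is handed in: Vase and salt pot upright on the tray (centres within 50 x 70 mm of its centre); every present candle upright on the floor of a brass plate, within 15 mm of its centre; slides sprung back (under 10 mm); tilts under 0.12 rad; all let go and at rest (all of step 1 and ((horizontal distance between candle0 and plate0 below 0.015 m and z of candle0 in the frame of plate0 between -0.001 and 0.01 m) or (horizontal distance between candle0 and plate1 below 0.015 m and z of candle0 in the frame of plate1 between -0.001 and 0.01 m) or (horizontal distance between candle0 and plate2 below 0.015 m and z of candle0 in the frame of plate2 between -0.001 and 0.01 m) or (horizontal distance between candle0 and plate3 below 0.015 m and z of candle0 in the frame of plate3 between -0.001 and 0.01 m)) and angle between each of candle0, candle1, candle2, candle3's own z axis and vertical below 0.12 rad and linear speed of each of candle0, candle1, candle2, candle3 below 0.03 m/s and contact force between the fingers and candle0 below 0.3 N and ((horizontal distance between candle1 and plate0 below 0.015 m and z of candle1 in the frame of plate0 between -0.001 and 0.01 m) or (horizontal distance between candle1 and plate1 below 0.015 m and z of candle1 in the frame of plate1 between -0.001 and 0.01 m) or (horizontal distance between candle1 and plate2 below 0.015 m and z of candle1 in the frame of plate2 between -0.001 and 0.01 m) or (horizontal distance between candle1 and plate3 below 0.015 m and z of candle1 in the frame of plate3 between -0.001 and 0.01 m)) and contact force between the fingers and candle1 below 0.3 N and ((horizontal distance between candle2 and plate0 below 0.015 m and z of candle2 in the frame of plate0 between -0.001 and 0.01 m) or (horizontal distance between candle2 and plate1 below 0.015 m and z of candle2 in the frame of plate1 between -0.001 and 0.01 m) or (horizontal distance between candle2 and plate2 below 0.015 m and z of candle2 in the frame of plate2 between -0.001 and 0.01 m) or (horizontal distance between candle2 and plate3 below 0.015 m and z of candle2 in the frame of plate3 between -0.001 and 0.01 m)) and contact force between the fingers and candle2 below 0.3 N and ((horizontal distance between candle3 and plate0 below 0.015 m and z of candle3 in the frame of plate0 between -0.001 and 0.01 m) or (horizontal distance between candle3 and plate1 below 0.015 m and z of candle3 in the frame of plate1 between -0.001 and 0.01 m) or (horizontal distance between candle3 and plate2 below 0.015 m and z of candle3 in the frame of plate2 between -0.001 and 0.01 m) or (horizontal distance between candle3 and plate3 below 0.015 m and z of candle3 in the frame of plate3 between -0.001 and 0.01 m)) and contact force between the fingers and candle3 below 0.3 N and value of joint each of slide0, slide1, slide2, slide3 below 0.01 m); the robot touches nothing.
It fails at once if a bystander (fruit, tumbler, small vase, card block) is moved more than 4 cm (distance of any of pear, apple, plum, goblet, budvase, cardblock from where it was at the start of the episode above 0.04 m).
It fails at once if an ejector slide is pressed while the vase or the salt pot is still on the dock's apron (value of joint any of slide0, slide1, slide2, slide3 above 0.02 m and ((x of vase in the frame of dock between -0.02 and 0.1 m and y of vase in the frame of dock between -0.135 and 0.135 m and height (world z) of vase below 0.08 m) or (x of saltpot in the frame of dock between -0.02 and 0.1 m and y of saltpot in the frame of dock between -0.135 and 0.135 m and height (world z) of saltpot below 0.08 m))).
It fails at once if a candle is grabbed while it is still in the mouth of its bay, instead of being ejected ((contact force between the fingers and candle0 above 1 N and x of candle0 in the frame of dock between -0.06 and 0.01 m and y of candle0 in the frame of dock between -0.135 and 0.135 m and height (world z) of candle0 below 0.04 m) or (contact force between the fingers and candle1 above 1 N and x of candle1 in the frame of dock between -0.06 and 0.01 m and y of candle1 in the frame of dock between -0.135 and 0.135 m and height (world z) of candle1 below 0.04 m) or (contact force between the fingers and candle2 above 1 N and x of candle2 in the frame of dock between -0.06 and 0.01 m and y of candle2 in the frame of dock between -0.135 and 0.135 m and height (world z) of candle2 below 0.04 m) or (contact force between the fingers and candle3 above 1 N and x of candle3 in the frame of dock between -0.06 and 0.01 m and y of candle3 in the frame of dock between -0.135 and 0.135 m and height (world z) of candle3 below 0.04 m)).
Of candle0, candle1, candle2, candle3 only 3 to 4 are there at a start; the rules pass over those that are not, and their reading is None.
At some moment in a run one of vase, saltpot, candle0, candle1, candle2, candle3 may be knocked a few centimetres aside while the robot is not near it.
Once in a run the grip may slacken for a moment while it holds something.
It also fails if it takes over 210 s, if anything falls off the work surface, if the arm or the gripper's body presses on something with over 40 N, if the wrist force passes 120 N, or if a joint passes its speed limit or range.

ROBOT

A 6-joint arm with a two-finger parallel gripper is mounted at the origin on the work surface. World frame = base frame: x ahead of the robot, y to its left, z up, the work surface at z = 0. Lengths are in mm, angles in rad, forces in N, time in s.
With the tool pointing down it reaches from about 275 to 750 mm from the base axis. Payload 10.2 kg.
Tool frame: the origin (TCP) lies between the finger pads; the fingertips stand 25 mm ahead of it and the grasp point (between the pads) lies 6 mm ahead of it; z points along the fingers, y is the line along which they close (so a half turn about z gives the same grasp; the last joint's range is limited). The gripper opens to 85 mm and grips with 20 to 120 N. Pads are 22 mm wide; open, the fingers measure 114 mm over their backs; the gripper's body (76 mm by 85 mm) begins 54 mm behind the grasp point. The pads swing forward as they close: fully open they stand 13 mm farther back than shut.
Start: joints at [1.076, 0.313, 1.498, -0, 1.331, -0.223], TCP at [140.957, 505.729, 221.394] pointing down, gripper open.
Joint ranges: [-2.94, 2.94], [-0.97, 2.17], [0.19, 2.56], [-1.23, 4.37], [0.02, 3.11], [-2.88, 2.88]. Speed limits (rad/s): [2.39, 2.39, 3.01, 3.14, 3.14, 3.14].

INTERFACE

Orientations are given as a unit quaternion [w, x, y, z].
In Python, from rig import ctrl, eyes, finish_job gives the robot as it stands.
- The arm moves only by the tool step_arm, never from a script. Its argument "increments" is a list of rows, each an object of numbers: "dx", "dy", "dz": the shift along the tool's x, y, z in units of 25 mm (1.0 is 25 mm); "wx", "wy", "wz": the turn, a rotation vector about the tool's x, y, z in units of 6 degrees (1.0 is 6 degrees). A call has 1 to 5 rows; each row shifts and turns the commanded pose from where the row before left it, along the tool's axes as they then stand; what a row does not reach is not made up. A row lasts 1/10 s, in which the tool goes at most 50 mm and 8.59 degrees, less where a joint would pass 70% of its speed; a pose out of reach is approached as far as the arm can. A call is refused whole if a number of a shift passes 1 or a number of a turn 1, either way. A call with a gripper value outside its range is refused whole. "fingers" is the finger opening in mm, from 0 to 85.4, set as the call begins (left out, the last holds). The fingers move at their own pace and stop on an object; "squeeze" is the grip in N (left out, the last holds). Time passes only in rows, so rows that do not move let the fingers close. It gives the time, the measured TCP pose, the force, the opening and the grip force at its end, in the units of the state.
- ctrl.sense(): the state, without advancing time (a new reading comes with each control period).
- eyes.capture(name): name is "scene" or "top"; returns a dict with "frame" (400x640x3 uint8, blue, green, red), "fx", "fy", "cx", "cy" (pixels), "R" (3x3) and "t" (3): a world point X has camera coordinates R X + t. Camera axes: x right, y down, z forward; pixel columns grow to the right and rows downward; lengths in mm; the calibration is good to about 2 mm. A picture is of the moment at which its call begins. There is no depth.
- finish_job(): hands the job in; it is judged then, once.
Trained networks look in the newest picture that a camera, given by its name, has taken for a name from the list of things; names that differ only in an ending like _2 or _b are one class to them, and where a whole thing is asked for, a point or a joint stands for the part that bears it (a point fixed in the world has none). Each returns a list of dicts, best first, with "p" (0 to 1); they miss things now and then, are a little off and sometimes report something else, mostly with a low value. They report only what shows in the picture. A call takes as long as a camera call.
- eyes.cut_out(camera, label): "mask" (400x640 bool, what is visible of it).
- eyes.landmark_of(camera, label): "point" ([x, y, z] in mm, in the coordinates of the camera as it stood for that picture, good to about 4 mm: a listed point, or the origin of a listed thing).
The state is a dict: "time_s": time; "joints": joint angles; "dq": joint speeds; "tau": joint torques, N m; "eef_pos": TCP position; "ee_rot": TCP orientation; "force": force on the tool from outside, world axes, zero at the start; "wrist_torque": the same for the moment, N m; "grip_width": opening from 0.0 (shut) to 1.0 (fully open); "grip_force": force on a finger pad.
Only numpy, scipy, OpenCV 4.12 (cv2) and the standard library are available. Lean on these libraries where they do the work, as an engineer would, in place of code of your own. Each camera call takes 0.05 s, during which the arm holds its last target. There are 200 camera calls.

## Working session

There is one attempt and no reset: what is moved stays moved. The work goes in short steps, Python scripts to look and compute and a tool call to move; the robot and the scene stay as the last step left them, time stands still between calls to the robot, and variables do not carry over. Pictures are saved under pics/ and viewed, at most 14 in all, crops included, and the job is handed in when it is done.

Besides the shell and the picture viewer there is one more tool, called after ">>>" by a JSON object that holds its "method" and its "body", one argument or row to a line. step_arm: Moves the arm, as the interface text tells. Its arguments: {"type":"object","properties":{"increments":{"type":"array"},"fingers":{"type":"number"},"squeeze":{"type":"number"}},"required":["increments"]}

```bash
ls; mkdir -p pics; cat > h.py <<'E'
import numpy as np, cv2
from rig import ctrl, eyes, finish_job
def cap(cam,save=None):
    c=eyes.capture(cam); c['R']=np.array(c['R']);c['t']=np.array(c['t'])
    if save: cv2.imwrite('pics/'+save,c['frame'])
    return c
def toworld(c,p): return c['R'].T@(np.array(p)-c['t'])
def pix2w(c,u,v,z):
    d=c['R'].T@np.array([(u-c['cx'])/c['fx'],(v-c['cy'])/c['fy'],1]); o=-c['R'].T@c['t']
    return o+d*(z-o[2])/d[2]
def proj(c,X):
    q=c['R']@np.array(X)+c['t']; return c['fx']*q[0]/q[2]+c['cx'],c['fy']*q[1]/q[2]+c['cy']
def find(c,cam,l,n=1):
    return [(round(r['p'],2),toworld(c,r['point']).round(0).tolist()) for r in eyes.landmark_of(cam,l)[:n]]
E
python3 - <<'E'
from h import *
s=ctrl.sense(); print(s['eef_pos'],s['ee_rot'],s['time_s'])
for cam in ['top','scene']:
    c=cap(cam,cam+'0.png'); print(cam,-c['R'].T@c['t'])
    for l in ['dock','tray','vase','saltpot','plate0','candle0','slide0','pear','apple','plum','goblet','budvase','cardblock']:
        print(l,find(c,cam,l,6 if l[-1]=='0' else 2))
E
```

```text
pics
[140.83029922 505.49445289 220.84897808] [-2.12279488e-04  1.35478123e-01  9.90780141e-01 -5.87117012e-04] 0.0
top [ 415.0950049   -11.78807411 1346.79757261]
dock [(0.95, [619.0, 20.0, -2.0]), (0.23, [337.0, 272.0, -1.0])]
tray [(0.94, [602.0, 334.0, 4.0])]
vase [(0.86, [655.0, -66.0, 6.0]), (0.66, [337.0, 271.0, 2.0])]
saltpot []
plate0 [(0.82, [592.0, -325.0, 3.0]), (0.68, [504.0, -461.0, 2.0]), (0.61, [438.0, -308.0, -0.0]), (0.61, [433.0, 333.0, -1.0])]
candle0 []Traceback (most recent call last):
  File "<stdin>", line 6, in <module>
  File "h.py", line 14, in find
    return [(round(r['p'],2),toworld(c,r['point']).round(0).tolist()) for r in eyes.landmark_of(cam,l)[:n]]
                                                                               ~~~~~~~~~~~~~~~~^^^^^^^
ValueError: it knows: apple, budvase, candle, cardblock, dock, goblet, pear, plate, plum, saltpot, tray, vase
```

```bash
python3 - <<'E'
from h import *
for cam in ['top','scene']:
    c=cap(cam,cam+'0.png'); print(cam,-c['R'].T@c['t'])
    for l in ['dock','tray','vase','saltpot','candle','plate','pear','apple','plum','goblet','budvase','cardblock']:
        print(l,find(c,cam,l,5))
E
```

```text
top [ 415.0950049   -11.78807411 1346.79757261]
dock [(0.87, [615.0, 21.0, -2.0])]
tray [(0.86, [602.0, 337.0, 3.0])]
vase [(0.84, [653.0, -65.0, 7.0])]
saltpot [(0.52, [674.0, 75.0, 7.0])]
candle []
plate [(0.88, [440.0, -304.0, -2.0]), (0.8, [433.0, 333.0, 0.0]), (0.78, [502.0, -462.0, 5.0]), (0.77, [593.0, -324.0, 3.0])]
pear [(0.59, [783.0, 85.0, -3.0])]
apple [(0.78, [784.0, -71.0, 8.0])]
plum [(0.7, [512.0, 480.0, -0.0]), (0.59, [653.0, -66.0, 9.0])]
goblet [(0.72, [724.0, 284.0, -4.0]), (0.38, [593.0, -326.0, -0.0])]
budvase [(0.65, [654.0, -64.0, 7.0]), (0.62, [729.0, -278.0, 5.0])]
cardblock [(0.49, [337.0, 273.0, -0.0])]
scene [1408.77209897 -203.34529352  886.00136612]
dock [(0.77, [617.0, 26.0, -3.0])]
tray [(0.56, [604.0, 337.0, -3.0])]
vase [(0.62, [660.0, -68.0, 2.0])]
saltpot [(0.87, [674.0, 72.0, 5.0])]
candle [(0.64, [584.0, -74.0, 0.0]), (0.59, [592.0, 58.0, 0.0]), (0.48, [585.0, -12.0, 4.0]), (0.42, [599.0, 121.0, 6.0])]
plate [(0.96, [437.0, 330.0, 0.0]), (0.88, [501.0, -462.0, 4.0]), (0.83, [593.0, -324.0, -3.0]), (0.76, [437.0, -305.0, 1.0]), (0.42, [581.0, -72.0, 6.0])]
pear [(0.84, [783.0, 86.0, -4.0])]
apple [(0.57, [791.0, -74.0, 3.0])]
plum [(0.75, [512.0, 481.0, 1.0])]
goblet [(0.66, [729.0, 281.0, -5.0]), (0.52, [436.0, 331.0, -1.0])]
budvase [(0.7, [723.0, -283.0, -2.0]), (0.27, [585.0, -9.0, 3.0])]
cardblock [(0.67, [338.0, 270.0, 1.0]), (0.39, [602.0, 337.0, -3.0])]
```

View pics/top0.png

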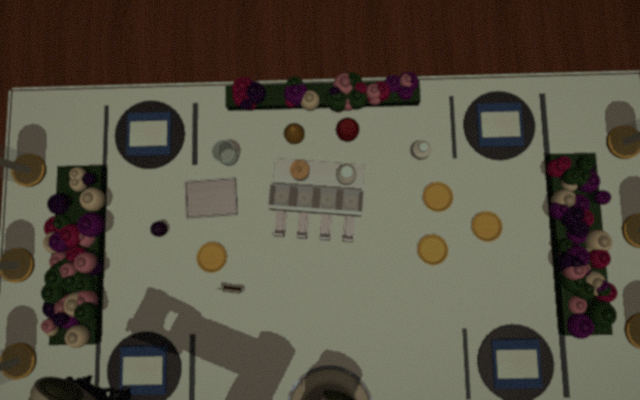

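View pics/scene0.png

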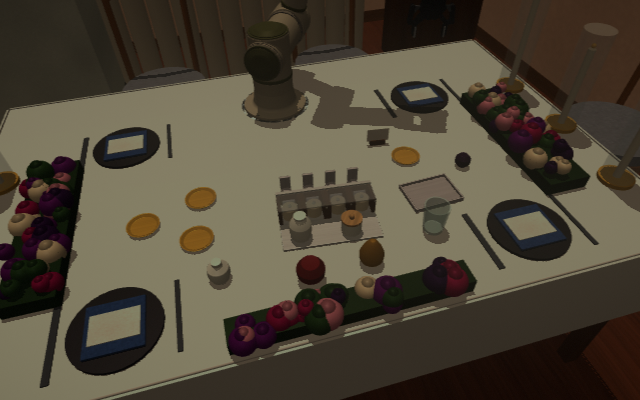

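```bash
python3 - <<'E'
import cv2,numpy as np
a=cv2.imread('pics/scene0.png')[160:255,265:395]; b=cv2.imread('pics/top0.png')[150:245,255:385]
f=lambda i:cv2.resize(np.clip(i*2.2,0,255).astype('uint8'),None,fx=4.2,fy=3.1,interpolation=cv2.INTER_CUBIC)
cv2.imwrite('pics/crop1.png',np.vstack([f(a),f(b)]))
E
```

```text
(no output)
```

View pics/crop1.png

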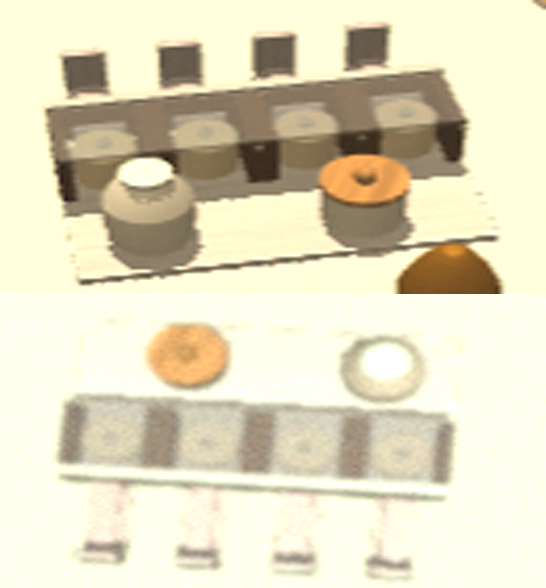

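```bash
cat >> h.py <<'E'
def cen(c,cam,l,z,near=None,pmin=.2):
    out=[]
    for r in eyes.cut_out(cam,l):
        m=r['mask'].astype('uint8')
        k=cv2.connectedComponentsWithStats(m)
        if k[0]<2: continue
        i=1+np.argmax(k[2][1:,4]); ys,xs=np.nonzero(k[1]==i)
        u,v=(xs.min()+xs.max())/2,(ys.min()+ys.max())/2
        w=pix2w(c,u+.0,v+.0,z); wm=pix2w(c,xs.mean(),ys.mean(),z)
        if near is None or np.hypot(*(w[:2]-near))<60: out.append((round(r['p'],2),w[:2].round(1).tolist(),wm[:2].round(1).tolist(),len(xs)))
    return out
E
python3 - <<'E'
from h import *
c=cap('top')
f=lambda x,y:(255+x/4.2,150+(y-295)/3.1)
for p in [(103,545),(197,549),(295,557),(388,563)]: print('tab',pix2w(c,*f(*p),54).round(1))
for p in [(72,398),(453,420),(445,497),(60,478)]: print('roof',pix2w(c,*f(*p),60).round(1))
for p in [(110,437),(208,440),(305,446),(402,453)]: print('cand',pix2w(c,*f(*p),48).round(1))
print('lid',pix2w(c,*f(188,355),46).round(1),'vase',pix2w(c,*f(384,367),40).round(1), 'top',pix2w(c,*f(382,358),78).round(1))
print(cen(c,'top','vase',35),cen(c,'top','saltpot',46))
print('plate',cen(c,'top','plate',8)); print('tray',cen(c,'top','tray',8))
m=eyes.cut_out('top','tray')[0]['mask'].astype('uint8')
r=cv2.minAreaRect(cv2.findNonZero(m)); print([pix2w(c,*q,10).round(1)[:2].tolist() for q in cv2.boxPoints(r)])
c=cap('scene')
print(cen(c,'scene','vase',38),cen(c,'scene','saltpot',26)); print('plate',cen(c,'scene','plate',8)); print('tray',cen(c,'scene','tray',8))
E
```

```text
tab [498.8 128.8  54. ]
tab [493.7  66.2  54. ]
tab [485.1   1.2  54. ]
tab [478.3 -60.4  54. ]
roof [632.7 147.6  60. ]
roof [ 606.2 -107.2   60. ]
roof [536.4 -99.6  60. ]
roof [559.6 156.2  60. ]
cand [597.9 123.6  48. ]
cand [593.5  57.5  48. ]
cand [586.4  -7.8  48. ]
cand [578.4 -72.9  48. ]
lid [673.2  69.8  46. ] vase [659.7 -63.3  40. ] top [660.8 -60.7  78. ]
[(0.91, [658.4, -62.2], [658.1, -62.0], 350)] [(0.54, [671.4, 70.6], [671.1, 71.6], 295)]
plate [(0.93, [589.0, -326.7], [590.9, -327.0], 767), (0.84, [430.2, 331.3], [430.1, 331.5], 773), (0.76, [439.1, -306.1], [438.9, -304.3], 742), (0.65, [502.9, -465.5], [502.9, -464.1], 778)]
tray [(0.77, [603.5, 334.0], [603.0, 334.7], 1967)]
[[655.4, 416.2], [663.1, 261.4], [549.9, 253.1], [542.1, 406.3]]
[(0.91, [660.3, -63.1], [661.2, -62.1], 561)] [(0.63, [671.4, 74.2], [670.9, 73.5], 478)]
plate [(0.8, [506.1, -463.7], [504.4, -463.5], 587), (0.78, [434.4, 330.8], [432.0, 330.4], 392), (0.62, [592.2, -327.9], [592.7, -327.4], 676), (0.62, [438.7, -305.3], [440.3, -305.0], 466), (0.17, [766.6, 94.4], [768.4, 94.2], 516)]
tray [(0.66, [610.5, 334.4], [602.5, 333.6], 1302)]
```

>>> {"method": "step_arm", "body": {
  "increments": [
    {"wz":-0.82},
    {"wz":-0.82},
    {"dx":-1,"dy":-0.9},
    {"dx":-1,"dy":-0.9},
    {"dx":-1,"dy":-0.9}
  ],
  "fingers": 85,
  "squeeze": 40
}}

```text
invalid input at $.increments[0]: expected keys dx, dy, dz, wx, wy, wz
```

>>> {"method": "step_arm", "body": {
  "increments": [
    {"dx":-1,"dy":-0.9},
    {"dx":-1,"dy":-0.9},
    {"dx":-1,"dy":-0.9},
    {"dx":-1,"dy":-0.9},
    {"dx":-1,"dy":-0.9}
  ]
}}

```text
invalid input at $.increments[0]: expected keys dx, dy, dz, wx, wy, wz
```

>>> {"method": "step_arm", "body": {
  "increments": [
    {"dx":-1,"dy":-0.9},
    {"dx":-1,"dy":-0.9},
    {"dx":-1,"dy":-0.9},
    {"dx":-1,"dy":-0.9},
    {"dx":-1,"dy":-0.9}
  ]
}}

```text
invalid input at $.increments[0]: expected keys dx, dy, dz, wx, wy, wz
```

>>> {"method": "step_arm", "body": {
  "increments": [
    {"dx":-1,"dy":-0.9},
    {"dx":-1,"dy":-0.9},
    {"dx":-1,"dy":-0.9},
    {"dx":-1,"dy":-0.9},
    {"dx":-1,"dy":-0.9,"dz":0.8}
  ]
}}

```text
invalid input at $.increments[0]: expected keys dx, dy, dz, wx, wy, wz
```

>>> {"method": "step_arm", "body": {
  "increments": [
    {"dx":-1,"dy":-0.9,"dz":0.5},
    {"dx":-1,"dy":-0.9,"dz":0.5},
    {"dx":-1,"dy":-0.9,"dz":0.5},
    {"dx":-1,"dy":-0.9,"dz":0.5},
    {}
  ]
}}

```text
invalid input at $.increments[0]: expected keys dx, dy, dz, wx, wy, wz
```

>>> {"method": "step_arm", "body": {
  "increments": [
    {"dx":0,"dy":0,"dz":0,"wx":0,"wy":0,"wz":-0.82},
    {"dx":0,"dy":0,"dz":0,"wx":0,"wy":0,"wz":-0.82},
    {"dx":-1,"dy":-0.9,"dz":0,"wx":0,"wy":0,"wz":0},
    {"dx":-1,"dy":-0.9,"dz":0,"wx":0,"wy":0,"wz":0},
    {"dx":-1,"dy":-0.9,"dz":0,"wx":0,"wy":0,"wz":0}
  ],
  "fingers": 85,
  "squeeze": 40
}}

```text
time_s: 2.7
eef_pos: [209.4, 430.2, 221.4]
ee_rot: [0.0, 0.05, 0.999, 0.0]
force: [1.1, 0.5, 0.2]
grip_width: 0.993
grip_force: 0.0
```

>>> {"method": "step_arm", "body": {
  "increments": [
    {"dx":-1,"dy":-0.9,"dz":0,"wx":0,"wy":0,"wz":0},
    {"dx":-1,"dy":-0.9,"dz":0,"wx":0,"wy":0,"wz":0},
    {"dx":-1,"dy":-0.9,"dz":0,"wx":0,"wy":0,"wz":0},
    {"dx":-1,"dy":-0.9,"dz":0,"wx":0,"wy":0,"wz":0},
    {"dx":-1,"dy":-0.9,"dz":0,"wx":0,"wy":0,"wz":0}
  ]
}}

```text
time_s: 3.2
eef_pos: [322.8, 305.6, 221.5]
ee_rot: [0.0, 0.05, 0.999, 0.0]
force: [0.5, 0.5, 0.2]
grip_width: 0.995
grip_force: 0.0
```

>>> {"method": "step_arm", "body": {
  "increments": [
    {"dx":-1,"dy":-0.9,"dz":0,"wx":0,"wy":0,"wz":0},
    {"dx":-1,"dy":-0.9,"dz":0,"wx":0,"wy":0,"wz":0},
    {"dx":-1,"dy":-0.9,"dz":0,"wx":0,"wy":0,"wz":0},
    {"dx":-1,"dy":-0.9,"dz":0,"wx":0,"wy":0,"wz":0},
    {"dx":-1,"dy":-0.9,"dz":0,"wx":0,"wy":0,"wz":0}
  ]
}}

```text
time_s: 3.7
eef_pos: [436.0, 181.0, 221.5]
ee_rot: [0.0, 0.05, 0.999, 0.0]
force: [-0.3, 0.8, 0.3]
grip_width: 0.995
grip_force: 0.0
```

>>> {"method": "step_arm", "body": {
  "increments": [
    {"dx":-1,"dy":-0.9,"dz":0,"wx":0,"wy":0,"wz":0},
    {"dx":-1,"dy":-0.9,"dz":0,"wx":0,"wy":0,"wz":0},
    {"dx":-1,"dy":-0.9,"dz":0,"wx":0,"wy":0,"wz":0},
    {"dx":-1,"dy":-0.9,"dz":0,"wx":0,"wy":0,"wz":0},
    {"dx":-1,"dy":-0.9,"dz":0.5,"wx":0,"wy":0,"wz":0}
  ]
}}

```text
time_s: 4.2
eef_pos: [549.8, 56.6, 210.1]
ee_rot: [0.002, 0.05, 0.999, -0.0]
force: [0.1, -0.6, 0.2]
grip_width: 0.997
grip_force: 0.0
```

>>> {"method": "step_arm", "body": {
  "increments": [
    {"dx":-1,"dy":-0.9,"dz":0.5,"wx":0,"wy":0,"wz":0},
    {"dx":-1,"dy":-0.9,"dz":0.5,"wx":0,"wy":0,"wz":0},
    {"dx":-1,"dy":-0.9,"dz":0.5,"wx":0,"wy":0,"wz":0},
    {"dx":-1,"dy":-0.9,"dz":0.5,"wx":0,"wy":0,"wz":0},
    {"dx":0,"dy":0,"dz":0,"wx":0,"wy":0,"wz":0}
  ]
}}

```text
time_s: 4.7
eef_pos: [639.5, -44.7, 156.0]
ee_rot: [-0.002, 0.052, 0.999, 0.0]
force: [-0.2, -0.0, -0.1]
grip_width: 0.994
grip_force: 0.0
```

```bash
cat >> h.py <<'E'
from scipy.spatial.transform import Rotation as Ro
O=np.array([618,21.5]); a=-.1
DX=np.array([np.cos(a),np.sin(a)]); DY=np.array([-np.sin(a),np.cos(a)])
def dock(x,y): return O+x*DX+y*DY
def go(x,y,z,yaw=None):
    "units; yaw = world deg of tool y after turn (shift axes as after turn)"
    s=ctrl.sense(); q=s['ee_rot']; M=Ro.from_quat([q[1],q[2],q[3],q[0]]).as_matrix()
    cy=np.degrees(np.arctan2(M[1,1],M[0,1])); tilt=np.degrees(np.arccos(-M[2,2]))
    if yaw is None: yaw=cy
    y_=np.array([np.cos(np.radians(yaw)),np.sin(np.radians(yaw))]); x_=np.array([-y_[1],y_[0]])
    d=np.array([x,y,z])-s['eef_pos']
    print('t',s['time_s'],'yaw',cy.round(2),'tilt',tilt.round(2),'wz',((cy-yaw)/6).round(2),'d',(x_@d[:2]/25).round(2),(y_@d[:2]/25).round(2),(-d[2]/25).round(2))
E
python3 - <<'E'
from h import *
c=cap('scene'); print(cen(c,'scene','vase',38),cen(c,'scene','saltpot',26))
go(659.5,-62.5,45)
E
```

```text
[(0.65, [656.9, -62.3], [659.4, -62.1], 558)] [(0.79, [670.7, 71.7], [669.9, 71.4], 490), (0.54, [341.0, 271.8], [340.2, 272.3], 338)]
t 4.85 yaw 84.28 tilt 0.01 wz 0.0 d -0.92 -0.76 4.56
```

>>> {"method": "step_arm", "body": {
  "increments": [
    {"dx":-0.9,"dy":-0.7,"dz":0,"wx":0,"wy":0,"wz":0},
    {"dx":0,"dy":0,"dz":1,"wx":0,"wy":0,"wz":0},
    {"dx":0,"dy":0,"dz":1,"wx":0,"wy":0,"wz":0},
    {"dx":0,"dy":0,"dz":1,"wx":0,"wy":0,"wz":0},
    {"dx":0,"dy":0,"dz":1,"wx":0,"wy":0,"wz":0}
  ]
}}

```text
time_s: 5.35
eef_pos: [659.3, -60.3, 59.1]
ee_rot: [0.001, 0.049, 0.999, -0.0]
force: [1.3, 0.0, 0.5]
grip_width: 0.996
grip_force: 0.0
```

>>> {"method": "step_arm", "body": {
  "increments": [
    {"dx":0,"dy":0,"dz":0.5,"wx":0,"wy":0,"wz":0},
    {"dx":0,"dy":0,"dz":0,"wx":0,"wy":0,"wz":0},
    {"dx":0,"dy":0,"dz":0,"wx":0,"wy":0,"wz":0}
  ]
}}

```text
time_s: 5.65
eef_pos: [660.0, -61.2, 47.9]
ee_rot: [0.001, 0.05, 0.999, -0.0]
force: [0.6, -0.1, 1.2]
grip_width: 0.995
grip_force: 0.0
```

>>> {"method": "step_arm", "body": {
  "increments": [
    {"dx":0,"dy":0,"dz":0,"wx":0,"wy":0,"wz":0},
    {"dx":0,"dy":0,"dz":0,"wx":0,"wy":0,"wz":0},
    {"dx":0,"dy":0,"dz":0,"wx":0,"wy":0,"wz":0},
    {"dx":0,"dy":0,"dz":0,"wx":0,"wy":0,"wz":0},
    {"dx":0,"dy":0,"dz":0,"wx":0,"wy":0,"wz":0}
  ],
  "fingers": 0,
  "squeeze": 50
}}

```text
time_s: 6.15
eef_pos: [660.0, -62.2, 48.2]
ee_rot: [0.001, 0.05, 0.999, -0.001]
force: [-2.6, -1.8, 7.2]
grip_width: 0.528
grip_force: 46.3
```

```bash
python3 - <<'E'
from h import *
c=cap('scene'); print(cen(c,'scene','vase',38)); s=ctrl.sense(); print(s['grip_width'],s['grip_force'],s['force'])
cv2.imwrite('pics/v1.png',cv2.resize(np.clip(c['frame'][130:270,240:400]*2.,0,255).astype('uint8'),None,fx=4,fy=4,interpolation=2))
E
```

```text
[(0.6, [659.3, -60.2], [661.2, -60.3], 564)]
0.5283982534575937 46.30702785914764 [-2.74785136 -1.72751064  7.72212581]
```

View pics/v1.png

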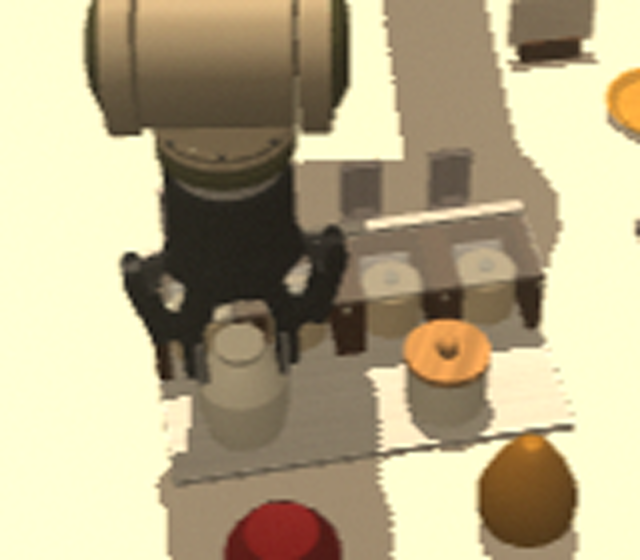

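>>> {"method": "step_arm", "body": {
  "increments": [
    {"dx":0,"dy":0,"dz":-0.2,"wx":0,"wy":0,"wz":0},
    {"dx":0,"dy":0,"dz":-0.2,"wx":0,"wy":0,"wz":0},
    {"dx":0,"dy":0,"dz":0,"wx":0,"wy":0,"wz":0}
  ]
}}

```text
time_s: 6.55
eef_pos: [659.7, -61.3, 57.1]
ee_rot: [0.0, 0.05, 0.999, -0.0]
force: [-0.1, -0.9, -2.8]
grip_width: 0.524
grip_force: 45.3
```

```bash
python3 - <<'E'
from h import *
s=ctrl.sense(); print(s['grip_width'],s['grip_force'],s['force'])
c=cap('scene'); print(cen(c,'scene','vase',48))
E
```

```text
0.5239453055498643 45.27272659353912 [-0.07628845 -0.92987101 -2.78429676]
[(0.63, [658.2, -59.4], [661.0, -60.2], 543)]
```

>>> {"method": "step_arm", "body": {
  "increments": [
    {"dx":0,"dy":0,"dz":-0.8,"wx":0,"wy":0,"wz":0},
    {"dx":0,"dy":0,"dz":-0.8,"wx":0,"wy":0,"wz":0.9},
    {"dx":0,"dy":0,"dz":-0.8,"wx":0,"wy":0,"wz":0.9},
    {"dx":0,"dy":0,"dz":-0.8,"wx":0,"wy":0,"wz":0.9},
    {"dx":0,"dy":0,"dz":0,"wx":0,"wy":0,"wz":0.9}
  ],
  "squeeze": 60
}}

```text
time_s: 7.15
eef_pos: [660.5, -61.6, 139.3]
ee_rot: [0.002, 0.238, 0.971, -0.0]
force: [-0.3, -0.3, -2.0]
grip_width: 0.521
grip_force: 55.0
```

>>> {"method": "step_arm", "body": {
  "increments": [
    {"dx":0,"dy":0,"dz":0,"wx":0,"wy":0,"wz":0.9},
    {"dx":0,"dy":0,"dz":0,"wx":0,"wy":0,"wz":0.9},
    {"dx":0,"dy":0,"dz":0,"wx":0,"wy":0,"wz":0.9},
    {"dx":0,"dy":0,"dz":0,"wx":0,"wy":0,"wz":0.9},
    {"dx":0,"dy":0,"dz":0,"wx":0,"wy":0,"wz":0.9}
  ]
}}

```text
time_s: 7.65
eef_pos: [659.2, -61.3, 135.9]
ee_rot: [-0.0, 0.458, 0.889, -0.0]
force: [0.1, -0.5, -1.7]
grip_width: 0.519
grip_force: 55.0
```

>>> {"method": "step_arm", "body": {
  "increments": [
    {"dx":0,"dy":0,"dz":0,"wx":0,"wy":0,"wz":0.9},
    {"dx":0,"dy":0,"dz":0,"wx":0,"wy":0,"wz":0.9},
    {"dx":0,"dy":0,"dz":0,"wx":0,"wy":0,"wz":0.9},
    {"dx":0,"dy":0,"dz":0,"wx":0,"wy":0,"wz":0.9},
    {"dx":0,"dy":0,"dz":0,"wx":0,"wy":0,"wz":0.9}
  ]
}}

```text
time_s: 8.15
eef_pos: [659.2, -61.3, 135.9]
ee_rot: [-0.0, 0.653, 0.757, -0.0]
force: [0.1, -0.1, -2.4]
grip_width: 0.519
grip_force: 55.0
```

>>> {"method": "step_arm", "body": {
  "increments": [
    {"dx":1,"dy":0,"dz":0,"wx":0,"wy":0,"wz":0},
    {"dx":1,"dy":0,"dz":0,"wx":0,"wy":0,"wz":0},
    {"dx":1,"dy":0,"dz":0,"wx":0,"wy":0,"wz":0},
    {"dx":1,"dy":0,"dz":0,"wx":0,"wy":0,"wz":0},
    {"dx":1,"dy":0,"dz":0,"wx":0,"wy":0,"wz":0}
  ]
}}

```text
time_s: 8.65
eef_pos: [640.1, 63.2, 136.0]
ee_rot: [-0.0, 0.652, 0.759, -0.0]
force: [0.7, 0.5, -2.5]
grip_width: 0.522
grip_force: 54.3
```

>>> {"method": "step_arm", "body": {
  "increments": [
    {"dx":1,"dy":-0.2,"dz":0,"wx":0,"wy":0,"wz":0},
    {"dx":1,"dy":-0.2,"dz":0,"wx":0,"wy":0,"wz":0},
    {"dx":1,"dy":-0.2,"dz":0,"wx":0,"wy":0,"wz":0},
    {"dx":1,"dy":-0.2,"dz":0,"wx":0,"wy":0,"wz":0},
    {"dx":1,"dy":-0.2,"dz":0,"wx":0,"wy":0,"wz":0}
  ]
}}

```text
time_s: 9.15
eef_pos: [596.3, 183.0, 136.0]
ee_rot: [-0.0, 0.652, 0.759, -0.0]
force: [0.3, 0.2, -3.3]
grip_width: 0.519
grip_force: 54.4
```

>>> {"method": "step_arm", "body": {
  "increments": [
    {"dx":1,"dy":0,"dz":0,"wx":0,"wy":0,"wz":0},
    {"dx":1,"dy":0,"dz":0,"wx":0,"wy":0,"wz":0},
    {"dx":1,"dy":0,"dz":0,"wx":0,"wy":0,"wz":0},
    {"dx":1,"dy":0,"dz":0,"wx":0,"wy":0,"wz":0},
    {"dx":1,"dy":0,"dz":0,"wx":0,"wy":0,"wz":0}
  ]
}}

```text
time_s: 9.65
eef_pos: [577.7, 306.6, 136.0]
ee_rot: [-0.0, 0.652, 0.759, -0.0]
force: [0.7, -0.6, -2.4]
grip_width: 0.519
grip_force: 54.4
```

```bash
python3 - <<'E'
from h import *
c=cap('scene'); s=ctrl.sense(); z=s['eef_pos'][2]; print(s['eef_pos'],s['grip_width'],s['grip_force'],s['force'],s['joints'])
print(cen(c,'scene','vase',z-10),cen(c,'scene','saltpot',26)); go(601,372.5,48)
cv2.imwrite('pics/v2.png',cv2.resize(np.clip(c['frame'][60:260,350:510]*2.,0,255).astype('uint8'),None,fx=3,fy=3,interpolation=2))
E
```

```text
[576.56226438 310.17578165 135.91328471] 0.5176703517090321 54.284710443589574 [-1.95136984  4.7201419  -3.40405884] [0.31424336 0.66848082 1.17501978 0.0018517  1.29858939 0.15967879]
[(0.74, [578.5, 310.3], [582.3, 304.9], 503), (0.26, [859.4, -84.5], [859.8, -84.1], 695)] [(0.71, [673.1, 73.6], [671.9, 73.5], 484)]
t 9.8 yaw 8.79 tilt 0.05 wz 0.0 d 2.46 1.33 3.51
```

View pics/v2.png

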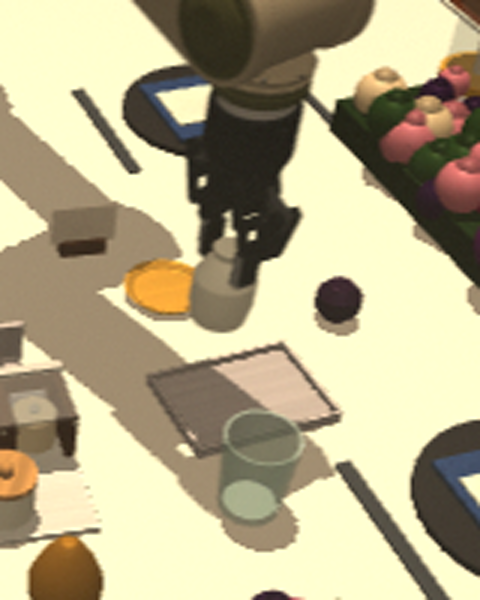

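>>> {"method": "step_arm", "body": {
  "increments": [
    {"dx":0.8,"dy":0.4,"dz":0,"wx":0,"wy":0,"wz":0},
    {"dx":0.8,"dy":0.4,"dz":0,"wx":0,"wy":0,"wz":0},
    {"dx":0.8,"dy":0.5,"dz":0.5,"wx":0,"wy":0,"wz":0},
    {"dx":0,"dy":0,"dz":0.8,"wx":0,"wy":0,"wz":0},
    {"dx":0,"dy":0,"dz":0.8,"wx":0,"wy":0,"wz":0}
  ]
}}

```text
time_s: 10.3
eef_pos: [601.5, 369.3, 82.7]
ee_rot: [0.0, 0.652, 0.758, -0.0]
force: [0.2, -0.0, -2.8]
grip_width: 0.512
grip_force: 54.2
```

>>> {"method": "step_arm", "body": {
  "increments": [
    {"dx":0,"dy":0,"dz":0.8,"wx":0,"wy":0,"wz":0},
    {"dx":0,"dy":0,"dz":0.4,"wx":0,"wy":0,"wz":0},
    {"dx":0,"dy":0,"dz":0.15,"wx":0,"wy":0,"wz":0},
    {"dx":0,"dy":0,"dz":0,"wx":0,"wy":0,"wz":0},
    {"dx":0,"dy":0,"dz":0,"wx":0,"wy":0,"wz":0}
  ]
}}

```text
time_s: 10.8
eef_pos: [601.8, 369.8, 51.3]
ee_rot: [0.0, 0.652, 0.758, 0.001]
force: [-0.4, 0.5, -1.7]
grip_width: 0.51
grip_force: 54.5
```

>>> {"method": "step_arm", "body": {
  "increments": [
    {"dx":0,"dy":0,"dz":0.12,"wx":0,"wy":0,"wz":0},
    {"dx":0,"dy":0,"dz":0,"wx":0,"wy":0,"wz":0}
  ]
}}

```text
time_s: 11.0
eef_pos: [601.2, 369.8, 47.2]
ee_rot: [0.0, 0.652, 0.759, 0.0]
force: [0.6, 0.4, -2.7]
grip_width: 0.514
grip_force: 54.5
```

>>> {"method": "step_arm", "body": {
  "increments": [
    {"dx":0,"dy":0,"dz":0.04,"wx":0,"wy":0,"wz":0},
    {"dx":0,"dy":0,"dz":0,"wx":0,"wy":0,"wz":0}
  ]
}}

```text
time_s: 11.2
eef_pos: [601.4, 369.9, 47.0]
ee_rot: [0.0, 0.652, 0.759, 0.0]
force: [-3.0, 0.1, 4.5]
grip_width: 0.513
grip_force: 56.5
```

>>> {"method": "step_arm", "body": {
  "increments": [
    {"dx":0,"dy":0,"dz":0,"wx":0,"wy":0,"wz":0},
    {"dx":0,"dy":0,"dz":0,"wx":0,"wy":0,"wz":0},
    {"dx":0,"dy":0,"dz":0,"wx":0,"wy":0,"wz":0},
    {"dx":0,"dy":0,"dz":0,"wx":0,"wy":0,"wz":0},
    {"dx":0,"dy":0,"dz":-0.4,"wx":0,"wy":0,"wz":0}
  ],
  "fingers": 85
}}

```text
time_s: 11.7
eef_pos: [600.6, 369.4, 55.0]
ee_rot: [-0.001, 0.652, 0.759, -0.001]
force: [-0.2, 0.0, 0.3]
grip_width: 0.996
grip_force: 0.0
```

>>> {"method": "step_arm", "body": {
  "increments": [
    {"dx":0,"dy":0,"dz":-0.8,"wx":0,"wy":0,"wz":0},
    {"dx":0,"dy":0,"dz":-1,"wx":0,"wy":0,"wz":0},
    {"dx":0,"dy":0,"dz":-1,"wx":0,"wy":0,"wz":0},
    {"dx":0,"dy":0,"dz":-1,"wx":0,"wy":0,"wz":0},
    {"dx":0,"dy":0,"dz":0,"wx":0,"wy":0,"wz":0}
  ]
}}

```text
time_s: 12.2
eef_pos: [602.7, 370.4, 156.2]
ee_rot: [0.002, 0.652, 0.759, 0.003]
force: [0.7, -0.7, 0.3]
grip_width: 0.995
grip_force: 0.0
```

```bash
python3 - <<'E'
from h import *
c=cap('scene'); 
print(cen(c,'scene','vase',42),cen(c,'scene','saltpot',26)); print(find(c,'scene','vase',2))
go(671.3,72.5,120); go(671.3,72.5,120,84.27)
E
```

```text
[(0.77, [605.7, 372.5], [606.1, 371.2], 522), (0.43, [625.8, -322.0], [624.3, -322.2], 681)] [(0.68, [672.7, 72.4], [671.6, 72.9], 496), (0.45, [615.9, 54.4], [614.4, 54.5], 116)]
[(0.83, [605.0, 369.0, 2.0])]
t 12.4 yaw 8.66 tilt 0.12 wz 0.0 d -12.17 1.0 1.2
t 12.4 yaw 8.66 tilt 0.12 wz -12.6 d -3.99 -11.54 1.2
```

>>> {"method": "step_arm", "body": {
  "increments": [
    {"dx":-1,"dy":0,"dz":0,"wx":0,"wy":0,"wz":0},
    {"dx":-1,"dy":0.2,"dz":0,"wx":0,"wy":0,"wz":0},
    {"dx":-1,"dy":0.2,"dz":0,"wx":0,"wy":0,"wz":0},
    {"dx":-1,"dy":0.2,"dz":0,"wx":0,"wy":0,"wz":0},
    {"dx":-1,"dy":0.2,"dz":0,"wx":0,"wy":0,"wz":0}
  ]
}}

```text
time_s: 12.9
eef_pos: [639.7, 248.1, 149.9]
ee_rot: [-0.001, 0.652, 0.759, -0.001]
force: [0.4, 0.2, 0.7]
grip_width: 0.994
grip_force: 0.0
```

>>> {"method": "step_arm", "body": {
  "increments": [
    {"dx":-1,"dy":0.2,"dz":0,"wx":0,"wy":0,"wz":0},
    {"dx":-1,"dy":0,"dz":0,"wx":0,"wy":0,"wz":0},
    {"dx":-1,"dy":0,"dz":0,"wx":0,"wy":0,"wz":0},
    {"dx":-1,"dy":0,"dz":0,"wx":0,"wy":0,"wz":0},
    {"dx":-1,"dy":0,"dz":0,"wx":0,"wy":0,"wz":0}
  ]
}}

```text
time_s: 13.4
eef_pos: [663.3, 125.4, 149.9]
ee_rot: [-0.001, 0.652, 0.759, -0.001]
force: [0.5, 0.6, 0.1]
grip_width: 0.992
grip_force: 0.0
```

>>> {"method": "step_arm", "body": {
  "increments": [
    {"dx":-1,"dy":0,"dz":0,"wx":0,"wy":0,"wz":0},
    {"dx":-1,"dy":0,"dz":0,"wx":0,"wy":0,"wz":0},
    {"dx":0,"dy":0,"dz":0,"wx":0,"wy":0,"wz":-1},
    {"dx":0,"dy":0,"dz":0,"wx":0,"wy":0,"wz":-1},
    {"dx":0,"dy":0,"dz":0,"wx":0,"wy":0,"wz":-1}
  ]
}}

```text
time_s: 13.9
eef_pos: [670.8, 76.7, 149.8]
ee_rot: [-0.001, 0.523, 0.852, -0.001]
force: [0.7, 0.3, 0.4]
grip_width: 0.997
grip_force: 0.0
```

>>> {"method": "step_arm", "body": {
  "increments": [
    {"dx":0,"dy":0,"dz":0,"wx":0,"wy":0,"wz":-1},
    {"dx":0,"dy":0,"dz":0,"wx":0,"wy":0,"wz":-1},
    {"dx":0,"dy":0,"dz":0,"wx":0,"wy":0,"wz":-1},
    {"dx":0,"dy":0,"dz":0,"wx":0,"wy":0,"wz":-1},
    {"dx":0,"dy":0,"dz":0,"wx":0,"wy":0,"wz":-1}
  ]
}}

```text
time_s: 14.4
eef_pos: [670.7, 77.0, 149.8]
ee_rot: [-0.001, 0.285, 0.959, -0.0]
force: [0.1, 0.1, -0.1]
grip_width: 0.996
grip_force: 0.0
```

>>> {"method": "step_arm", "body": {
  "increments": [
    {"dx":0,"dy":0,"dz":0,"wx":0,"wy":0,"wz":-1},
    {"dx":0,"dy":0,"dz":0,"wx":0,"wy":0,"wz":-1},
    {"dx":0,"dy":0,"dz":0,"wx":0,"wy":0,"wz":-1},
    {"dx":0,"dy":0,"dz":0,"wx":0,"wy":0,"wz":-1},
    {"dx":0,"dy":0,"dz":0,"wx":0,"wy":0,"wz":-0.6}
  ]
}}

```text
time_s: 14.9
eef_pos: [670.7, 77.0, 149.8]
ee_rot: [-0.001, 0.048, 0.999, 0.0]
force: [-0.0, 0.6, 0.3]
grip_width: 0.998
grip_force: 0.0
```

```bash
python3 - <<'E'
from h import *
c=cap('scene'); 
print(cen(c,'scene','vase',42),cen(c,'scene','saltpot',26))
go(671.3,72.5,36)
E
```

```text
[(0.65, [605.3, 371.1], [607.7, 370.1], 515), (0.21, [628.9, 50.1], [629.3, 50.3], 127), (0.17, [472.1, 310.1], [470.5, 311.6], 400)] [(0.77, [672.7, 72.4], [671.6, 72.5], 498)]
t 15.05 yaw 84.18 tilt 0.1 wz 0.0 d -0.04 -0.18 4.57
```

>>> {"method": "step_arm", "body": {
  "increments": [
    {"dx":0,"dy":-0.18,"dz":0.8,"wx":0,"wy":0,"wz":0},
    {"dx":0,"dy":0,"dz":1,"wx":0,"wy":0,"wz":0},
    {"dx":0,"dy":0,"dz":1,"wx":0,"wy":0,"wz":0},
    {"dx":0,"dy":0,"dz":1,"wx":0,"wy":0,"wz":0},
    {"dx":0,"dy":0,"dz":0.5,"wx":0,"wy":0,"wz":0}
  ]
}}

```text
time_s: 15.55
eef_pos: [669.5, 72.5, 40.9]
ee_rot: [-0.002, 0.051, 0.999, 0.0]
force: [-0.3, 0.2, -0.1]
grip_width: 0.995
grip_force: 0.0
```

>>> {"method": "step_arm", "body": {
  "increments": [
    {"dx":0,"dy":0,"dz":0.2,"wx":0,"wy":0,"wz":0},
    {"dx":0,"dy":0,"dz":0,"wx":0,"wy":0,"wz":0}
  ]
}}

```text
time_s: 15.75
eef_pos: [670.8, 72.5, 38.7]
ee_rot: [-0.0, 0.05, 0.999, -0.0]
force: [-0.4, -0.5, 0.4]
grip_width: 0.998
grip_force: 0.0
```

>>> {"method": "step_arm", "body": {
  "increments": [
    {"dx":0,"dy":0,"dz":0,"wx":0,"wy":0,"wz":0},
    {"dx":0,"dy":0,"dz":0,"wx":0,"wy":0,"wz":0},
    {"dx":0,"dy":0,"dz":0,"wx":0,"wy":0,"wz":0},
    {"dx":0,"dy":0,"dz":0,"wx":0,"wy":0,"wz":0},
    {"dx":0,"dy":0,"dz":0,"wx":0,"wy":0,"wz":0}
  ],
  "fingers": 0
}}

```text
time_s: 16.25
eef_pos: [672.9, 72.3, 42.4]
ee_rot: [0.003, 0.05, 0.999, -0.0]
force: [0.6, -0.2, 14.0]
grip_width: 0.136
grip_force: 7.0
```

>>> {"method": "step_arm", "body": {
  "increments": [
    {"dx":0,"dy":0,"dz":-0.2,"wx":0,"wy":0,"wz":0},
    {"dx":0,"dy":0,"dz":-0.2,"wx":0,"wy":0,"wz":0},
    {"dx":0,"dy":0,"dz":0,"wx":0,"wy":0,"wz":0}
  ]
}}

```text
time_s: 16.55
eef_pos: [671.0, 72.5, 49.5]
ee_rot: [0.001, 0.05, 0.999, 0.0]
force: [0.2, -0.3, -0.0]
grip_width: -0.002
grip_force: 0.0
```

```bash
python3 - <<'E'
from h import *
c=cap('scene'); print(cen(c,'scene','saltpot',26)); s=ctrl.sense();p=s['eef_pos']; print(p)
for dz in (0,-25): print(proj(c,[p[0],p[1],p[2]+dz]))
u,v=240,100
im=cv2.resize(np.clip(c['frame'][100:260,260:420]*2.,0,255).astype('uint8'),None,fx=3.7,fy=3.7,interpolation=2)
for dz in (0,-25):
    a,b=proj(c,[p[0],p[1],p[2]+dz]); cv2.circle(im,(int((a-260)*3.7),int((b-100)*3.7)),4,(0,0,255),-1)
cv2.imwrite('pics/p1.png',im)
E
```

```text
[(0.72, [521.4, 475.0], [521.4, 475.7], 183), (0.6, [674.4, 71.8], [675.3, 71.2], 404), (0.39, [728.0, -281.0], [729.6, -281.6], 510)]
[670.61249613  72.51908535  48.50512553]
(np.float64(351.57266230051755), np.float64(216.5499669840219))
(np.float64(351.26571847441056), np.float64(223.0599850347531))
```

View pics/p1.png

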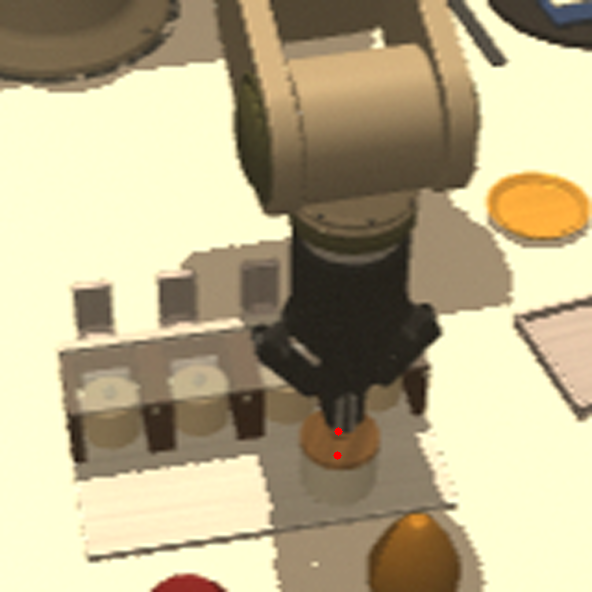

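>>> {"method": "step_arm", "body": {
  "increments": [
    {"dx":0,"dy":0,"dz":-0.8,"wx":0,"wy":0,"wz":0},
    {"dx":0,"dy":0,"dz":-0.8,"wx":0,"wy":0,"wz":0},
    {"dx":0,"dy":0,"dz":0,"wx":0,"wy":0,"wz":0},
    {"dx":0,"dy":0,"dz":0,"wx":0,"wy":0,"wz":0},
    {"dx":0,"dy":0,"dz":0,"wx":0,"wy":0,"wz":0}
  ],
  "fingers": 85
}}

```text
time_s: 17.15
eef_pos: [670.1, 72.5, 87.2]
ee_rot: [-0.001, 0.05, 0.999, 0.0]
force: [0.5, -0.3, 0.2]
grip_width: 0.846
grip_force: 0.0
```

```bash
python3 - <<'E'
from h import *
c=cap('scene'); print(cen(c,'scene','saltpot',26),cen(c,'scene','vase',42)); 
c=cap('top'); print(cen(c,'top','saltpot',46)); print(ctrl.sense()['grip_width'])
go(671.5,72,20)
E
```

```text
[(0.71, [710.9, 295.8], [708.2, 295.2], 823), (0.63, [672.7, 72.4], [670.8, 73.4], 489), (0.48, [361.7, 275.8], [360.5, 274.2], 98)] [(0.62, [605.3, 371.1], [607.3, 370.4], 449)]
[(0.44, [578.1, -32.7], [593.0, -38.0], 3059)]
0.9942593119947479
t 17.4 yaw 84.27 tilt 0.05 wz 0.0 d -0.04 -0.02 2.72
```

>>> {"method": "step_arm", "body": {
  "increments": [
    {"dx":0,"dy":0,"dz":0.9,"wx":0,"wy":0,"wz":0},
    {"dx":0,"dy":0,"dz":0.9,"wx":0,"wy":0,"wz":0},
    {"dx":0,"dy":0,"dz":0.9,"wx":0,"wy":0,"wz":0},
    {"dx":0,"dy":0,"dz":0,"wx":0,"wy":0,"wz":0}
  ]
}}

```text
time_s: 17.8
eef_pos: [668.8, 72.6, 17.8]
ee_rot: [-0.003, 0.05, 0.999, 0.0]
force: [0.0, 0.4, -0.2]
grip_width: 0.995
grip_force: 0.0
```

>>> {"method": "step_arm", "body": {
  "increments": [
    {"dx":0,"dy":0,"dz":0.3,"wx":0,"wy":0,"wz":0},
    {"dx":0,"dy":0,"dz":0,"wx":0,"wy":0,"wz":0}
  ]
}}

```text
time_s: 18.0
eef_pos: [670.9, 72.5, 13.9]
ee_rot: [0.0, 0.05, 0.999, -0.0]
force: [-0.1, -0.9, 0.2]
grip_width: 0.996
grip_force: 0.0
```

```bash
python3 - <<'E'
from h import *
c=cap('scene'); s=ctrl.sense();p=s['eef_pos']; print(p,s['force'])
im=cv2.resize(np.clip(c['frame'][140:250,280:420]*2.,0,255).astype('uint8'),None,fx=5,fy=5,interpolation=2)
cv2.imwrite('pics/p2.png',im)
E
```

```text
[671.07776815  72.44985199  14.32838271] [-0.32763129  0.19450856 -0.82150239]
```

View pics/p2.png

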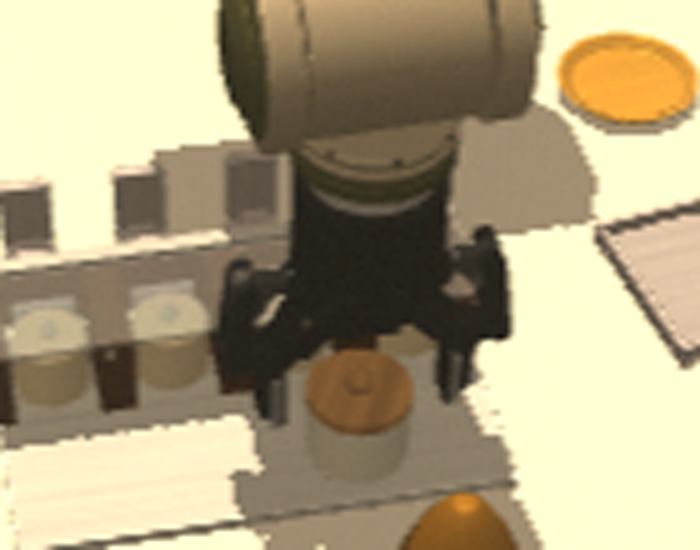

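>>> {"method": "step_arm", "body": {
  "increments": [
    {"dx":0,"dy":0,"dz":0.3,"wx":0,"wy":0,"wz":0},
    {"dx":0,"dy":0,"dz":0,"wx":0,"wy":0,"wz":0}
  ]
}}

```text
time_s: 18.25
eef_pos: [670.4, 72.5, 5.6]
ee_rot: [-0.0, 0.05, 0.999, 0.0]
force: [0.5, 0.4, 0.2]
grip_width: 0.997
grip_force: 0.0
```

>>> {"method": "step_arm", "body": {
  "increments": [
    {"dx":0,"dy":0,"dz":0,"wx":0,"wy":0,"wz":0},
    {"dx":0,"dy":0,"dz":0,"wx":0,"wy":0,"wz":0},
    {"dx":0,"dy":0,"dz":0,"wx":0,"wy":0,"wz":0},
    {"dx":0,"dy":0,"dz":0,"wx":0,"wy":0,"wz":0},
    {"dx":0,"dy":0,"dz":0,"wx":0,"wy":0,"wz":0}
  ],
  "fingers": 0
}}

```text
time_s: 18.75
eef_pos: [671.1, 72.4, 6.9]
ee_rot: [0.001, 0.05, 0.999, -0.0]
force: [-2.1, -0.6, 5.0]
grip_width: 0.631
grip_force: 62.1
```

>>> {"method": "step_arm", "body": {
  "increments": [
    {"dx":0,"dy":0,"dz":-0.2,"wx":0,"wy":0,"wz":0},
    {"dx":0,"dy":0,"dz":-0.2,"wx":0,"wy":0,"wz":0},
    {"dx":0,"dy":0,"dz":0,"wx":0,"wy":0,"wz":0}
  ]
}}

```text
time_s: 19.05
eef_pos: [671.0, 72.5, 16.8]
ee_rot: [0.0, 0.05, 0.999, 0.0]
force: [0.0, 0.8, -1.4]
grip_width: 0.625
grip_force: 63.1
```

>>> {"method": "step_arm", "body": {
  "increments": [
    {"dx":0,"dy":0,"dz":-0.9,"wx":0,"wy":0,"wz":0},
    {"dx":0,"dy":0,"dz":-0.9,"wx":0,"wy":0,"wz":0.9},
    {"dx":0,"dy":0,"dz":-0.9,"wx":0,"wy":0,"wz":0.9},
    {"dx":0,"dy":0,"dz":-0.9,"wx":0,"wy":0,"wz":0.9},
    {"dx":0,"dy":0,"dz":0,"wx":0,"wy":0,"wz":0.9}
  ]
}}

```text
time_s: 19.55
eef_pos: [672.1, 72.5, 109.6]
ee_rot: [0.003, 0.238, 0.971, 0.0]
force: [0.5, 0.3, -1.9]
grip_width: 0.631
grip_force: 63.4
```

>>> {"method": "step_arm", "body": {
  "increments": [
    {"dx":0,"dy":0,"dz":0,"wx":0,"wy":0,"wz":0.9},
    {"dx":0,"dy":0,"dz":0,"wx":0,"wy":0,"wz":0.9},
    {"dx":0,"dy":0,"dz":0,"wx":0,"wy":0,"wz":0.9},
    {"dx":0,"dy":0,"dz":0,"wx":0,"wy":0,"wz":0.9},
    {"dx":0,"dy":0,"dz":0,"wx":0,"wy":0,"wz":0.9}
  ]
}}

```text
time_s: 20.05
eef_pos: [670.6, 72.5, 105.8]
ee_rot: [-0.0, 0.458, 0.889, -0.0]
force: [0.3, -0.4, -2.2]
grip_width: 0.629
grip_force: 63.4
```

>>> {"method": "step_arm", "body": {
  "increments": [
    {"dx":0,"dy":0,"dz":0,"wx":0,"wy":0,"wz":0.9},
    {"dx":0,"dy":0,"dz":0,"wx":0,"wy":0,"wz":0.9},
    {"dx":0,"dy":0,"dz":0,"wx":0,"wy":0,"wz":0.9},
    {"dx":0,"dy":0,"dz":0,"wx":0,"wy":0,"wz":0.9},
    {"dx":0,"dy":0,"dz":0,"wx":0,"wy":0,"wz":0.9}
  ]
}}

```text
time_s: 20.55
eef_pos: [670.5, 72.5, 105.8]
ee_rot: [-0.0, 0.653, 0.757, -0.0]
force: [-0.7, 0.2, -1.5]
grip_width: 0.631
grip_force: 63.4
```

>>> {"method": "step_arm", "body": {
  "increments": [
    {"dx":0.9,"dy":0,"dz":0,"wx":0,"wy":0,"wz":0},
    {"dx":0.9,"dy":0,"dz":0,"wx":0,"wy":0,"wz":0},
    {"dx":0.9,"dy":0,"dz":0,"wx":0,"wy":0,"wz":0},
    {"dx":0.9,"dy":-0.3,"dz":0,"wx":0,"wy":0,"wz":0},
    {"dx":0.9,"dy":-0.3,"dz":0,"wx":0,"wy":0,"wz":0}
  ]
}}

```text
time_s: 21.05
eef_pos: [638.4, 182.3, 105.7]
ee_rot: [-0.0, 0.652, 0.758, -0.0]
force: [-0.9, 1.0, -1.7]
grip_width: 0.626
grip_force: 63.4
```

>>> {"method": "step_arm", "body": {
  "increments": [
    {"dx":0.9,"dy":-0.3,"dz":0,"wx":0,"wy":0,"wz":0},
    {"dx":0.9,"dy":-0.3,"dz":0,"wx":0,"wy":0,"wz":0},
    {"dx":0.9,"dy":0,"dz":0,"wx":0,"wy":0,"wz":0},
    {"dx":0.9,"dy":0,"dz":0,"wx":0,"wy":0,"wz":0},
    {"dx":0,"dy":0,"dz":0,"wx":0,"wy":0,"wz":0}
  ]
}}

```text
time_s: 21.55
eef_pos: [609.6, 270.7, 105.8]
ee_rot: [-0.0, 0.651, 0.759, 0.0]
force: [0.3, -0.6, -1.9]
grip_width: 0.632
grip_force: 63.5
```

```bash
python3 - <<'E'
from h import *
c=cap('scene'); s=ctrl.sense();p=s['eef_pos']; print(p,s['grip_width'],s['grip_force'],s['force'])
print(cen(c,'scene','saltpot',p[2]+23),cen(c,'scene','vase',42))
go(605,294,5)
E
```

```text
[610.05335216 269.08483166 105.77952947] 0.6306615045431784 63.4932017326355 [-0.41997828 -0.44481312 -2.14012035]
[(0.67, [609.3, 262.4], [611.1, 261.2], 342)] [(0.78, [605.7, 372.5], [606.3, 371.4], 471)]
t 21.7 yaw 8.65 tilt 0.03 wz 0.0 d 1.08 -0.06 4.04
```

>>> {"method": "step_arm", "body": {
  "increments": [
    {"dx":0.55,"dy":0,"dz":0.5,"wx":0,"wy":0,"wz":0},
    {"dx":0.55,"dy":0,"dz":0.8,"wx":0,"wy":0,"wz":0},
    {"dx":0,"dy":0,"dz":0.9,"wx":0,"wy":0,"wz":0},
    {"dx":0,"dy":0,"dz":0.9,"wx":0,"wy":0,"wz":0},
    {"dx":0,"dy":0,"dz":0.6,"wx":0,"wy":0,"wz":0}
  ]
}}

```text
time_s: 22.2
eef_pos: [605.4, 295.2, 10.9]
ee_rot: [-0.001, 0.652, 0.758, -0.001]
force: [0.1, -0.4, -1.7]
grip_width: 0.627
grip_force: 63.5
```

>>> {"method": "step_arm", "body": {
  "increments": [
    {"dx":0,"dy":0,"dz":0.2,"wx":0,"wy":0,"wz":0},
    {"dx":0,"dy":0,"dz":0.05,"wx":0,"wy":0,"wz":0},
    {"dx":0,"dy":0,"dz":0,"wx":0,"wy":0,"wz":0},
    {"dx":0,"dy":0,"dz":0,"wx":0,"wy":0,"wz":0}
  ]
}}

```text
time_s: 22.6
eef_pos: [607.0, 295.4, 8.5]
ee_rot: [0.001, 0.652, 0.758, 0.001]
force: [0.8, 0.2, -2.2]
grip_width: 0.631
grip_force: 63.5
```

>>> {"method": "step_arm", "body": {
  "increments": [
    {"dx":0,"dy":0,"dz":0.1,"wx":0,"wy":0,"wz":0},
    {"dx":0,"dy":0,"dz":0,"wx":0,"wy":0,"wz":0},
    {"dx":0,"dy":0,"dz":0,"wx":0,"wy":0,"wz":0}
  ]
}}

```text
time_s: 22.9
eef_pos: [606.5, 295.3, 5.0]
ee_rot: [0.0, 0.652, 0.759, 0.0]
force: [-0.1, 0.5, -1.2]
grip_width: 0.628
grip_force: 63.5
```

>>> {"method": "step_arm", "body": {
  "increments": [
    {"dx":0,"dy":0,"dz":0.06,"wx":0,"wy":0,"wz":0},
    {"dx":0,"dy":0,"dz":0,"wx":0,"wy":0,"wz":0},
    {"dx":0,"dy":0,"dz":0,"wx":0,"wy":0,"wz":0}
  ]
}}

```text
time_s: 23.2
eef_pos: [606.6, 295.4, 4.9]
ee_rot: [0.0, 0.652, 0.759, 0.0]
force: [-4.4, -1.6, 7.8]
grip_width: 0.631
grip_force: 64.0
```

>>> {"method": "step_arm", "body": {
  "increments": [
    {"dx":0,"dy":0,"dz":0,"wx":0,"wy":0,"wz":0},
    {"dx":0,"dy":0,"dz":0,"wx":0,"wy":0,"wz":0},
    {"dx":0,"dy":0,"dz":0,"wx":0,"wy":0,"wz":0},
    {"dx":0,"dy":0,"dz":0,"wx":0,"wy":0,"wz":0},
    {"dx":0,"dy":0,"dz":-0.4,"wx":0,"wy":0,"wz":0}
  ],
  "fingers": 85
}}

```text
time_s: 23.7
eef_pos: [605.6, 295.1, 12.3]
ee_rot: [-0.001, 0.652, 0.759, -0.001]
force: [0.0, -0.1, 0.6]
grip_width: 0.998
grip_force: 0.0
```

>>> {"method": "step_arm", "body": {
  "increments": [
    {"dx":0,"dy":0,"dz":-1,"wx":0,"wy":0,"wz":0},
    {"dx":0,"dy":0,"dz":-1,"wx":0,"wy":0,"wz":0},
    {"dx":0,"dy":0,"dz":-1,"wx":0,"wy":0,"wz":0},
    {"dx":0,"dy":0,"dz":-1,"wx":0,"wy":0,"wz":-1},
    {"dx":0,"dy":0,"dz":0,"wx":0,"wy":0,"wz":-1}
  ]
}}

```text
time_s: 24.2
eef_pos: [608.1, 295.9, 118.4]
ee_rot: [0.002, 0.567, 0.824, 0.003]
force: [0.2, -0.6, -0.4]
grip_width: 0.991
grip_force: 0.0
```

>>> {"method": "step_arm", "body": {
  "increments": [
    {"dx":0,"dy":0,"dz":0,"wx":0,"wy":0,"wz":-1},
    {"dx":0,"dy":0,"dz":0,"wx":0,"wy":0,"wz":-1},
    {"dx":0,"dy":0,"dz":0,"wx":0,"wy":0,"wz":-1},
    {"dx":0,"dy":0,"dz":0,"wx":0,"wy":0,"wz":-1},
    {"dx":0,"dy":0,"dz":0,"wx":0,"wy":0,"wz":-1}
  ]
}}

```text
time_s: 24.7
eef_pos: [606.5, 295.4, 114.2]
ee_rot: [0.0, 0.335, 0.942, 0.0]
force: [0.5, 0.8, -0.1]
grip_width: 0.995
grip_force: 0.0
```

>>> {"method": "step_arm", "body": {
  "increments": [
    {"dx":0,"dy":0,"dz":0,"wx":0,"wy":0,"wz":-1},
    {"dx":0,"dy":0,"dz":0,"wx":0,"wy":0,"wz":-1},
    {"dx":0,"dy":0,"dz":0,"wx":0,"wy":0,"wz":-1},
    {"dx":0,"dy":0,"dz":0,"wx":0,"wy":0,"wz":-1},
    {"dx":0,"dy":0,"dz":0,"wx":0,"wy":0,"wz":-1}
  ]
}}

```text
time_s: 25.2
eef_pos: [606.5, 295.4, 114.2]
ee_rot: [0.0, 0.079, 0.997, 0.0]
force: [-0.5, 1.2, 0.3]
grip_width: 0.992
grip_force: 0.0
```

>>> {"method": "step_arm", "body": {
  "increments": [
    {"dx":0.9,"dy":-1,"dz":0,"wx":0,"wy":0,"wz":-0.6},
    {"dx":0.9,"dy":-1,"dz":0,"wx":0,"wy":0,"wz":0},
    {"dx":0.9,"dy":-1,"dz":0,"wx":0,"wy":0,"wz":0},
    {"dx":0.9,"dy":-1,"dz":0,"wx":0,"wy":0,"wz":0},
    {"dx":0.9,"dy":-1,"dz":0,"wx":0,"wy":0,"wz":0}
  ],
  "fingers": 0
}}

```text
time_s: 25.7
eef_pos: [479.7, 183.0, 114.2]
ee_rot: [0.001, 0.05, 0.999, 0.0]
force: [0.8, 0.0, 0.2]
grip_width: 0.141
grip_force: 0.0
```

```bash
python3 - <<'E'
from h import *
c=cap('scene')
print(cen(c,'scene','saltpot',24),cen(c,'scene','vase',42),find(c,'scene','candle',5))
c=cap('top'); print(cen(c,'top','saltpot',46),cen(c,'top','vase',35))
go(*dock(-175,99),12,84.27)
E
```

```text
[(0.94, [606.1, 296.8], [605.6, 296.9], 459)] [(0.59, [605.3, 371.1], [607.8, 369.8], 505)] [(0.62, [599.0, 123.0, 6.0]), (0.56, [582.0, -73.0, 1.0]), (0.44, [593.0, 61.0, 5.0]), (0.42, [589.0, -9.0, 4.0])]
[(0.72, [607.4, 289.9], [605.7, 291.1], 368)] [(0.82, [602.3, 373.2], [602.3, 373.7], 381)]
t 26.05 yaw 84.29 tilt 0.06 wz 0.0 d 0.91 -1.97 4.07
```

>>> {"method": "step_arm", "body": {
  "increments": [
    {"dx":0.45,"dy":-1,"dz":0.6,"wx":0,"wy":0,"wz":0},
    {"dx":0.45,"dy":-1,"dz":0.8,"wx":0,"wy":0,"wz":0},
    {"dx":0,"dy":0,"dz":0.9,"wx":0,"wy":0,"wz":0},
    {"dx":0,"dy":0,"dz":0.9,"wx":0,"wy":0,"wz":0},
    {"dx":0,"dy":0,"dz":0.8,"wx":0,"wy":0,"wz":0}
  ]
}}

```text
time_s: 26.55
eef_pos: [453.7, 136.5, 12.4]
ee_rot: [0.0, 0.05, 0.999, 0.0]
force: [0.3, -0.4, 0.6]
grip_width: -0.003
grip_force: 0.0
```

>>> {"method": "step_arm", "body": {
  "increments": [
    {"dx":-0.3,"dy":0,"dz":0,"wx":0,"wy":0,"wz":0},
    {"dx":-0.3,"dy":0,"dz":0,"wx":0,"wy":0,"wz":0},
    {"dx":-0.3,"dy":0,"dz":0,"wx":0,"wy":0,"wz":0},
    {"dx":-0.2,"dy":0,"dz":0,"wx":0,"wy":0,"wz":0},
    {"dx":0,"dy":0,"dz":0,"wx":0,"wy":0,"wz":0}
  ]
}}

```text
time_s: 27.05
eef_pos: [481.4, 133.6, 13.9]
ee_rot: [0.0, 0.05, 0.999, 0.0]
force: [-2.9, -0.1, 1.2]
grip_width: -0.001
grip_force: 1.1
```

```bash
python3 - <<'E'
from h import *
c=cap('top'); s=ctrl.sense(); print(s['eef_pos'],s['force'])
go(*dock(-89,99),12,84.27)
a=np.clip(c['frame'][150:270,230:390]*2.2,0,255).astype('uint8'); b=np.clip(cap('scene')['frame'][130:250,270:430]*2.2,0,255).astype('uint8')
cv2.imwrite('pics/s1.png',cv2.resize(np.hstack([a,b]),None,fx=2.5,fy=3,interpolation=2))
E
```

```text
[480.89081485 133.59989587  13.77615478] [-2.28791492  1.06374391  1.20329754]
t 27.1 yaw 84.27 tilt 0.03 wz -0.0 d -2.34 0.05 0.07
```

View pics/s1.png

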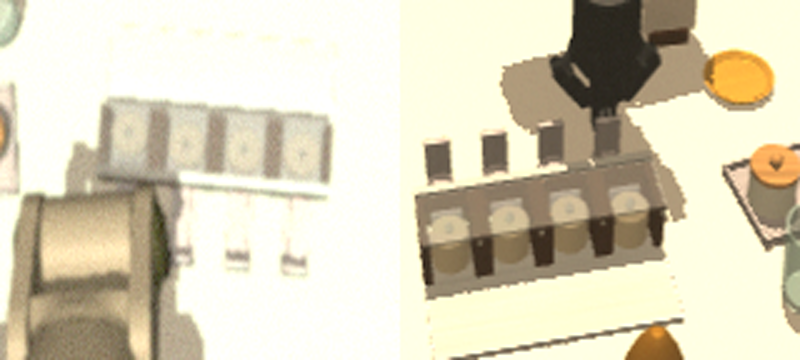

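>>> {"method": "step_arm", "body": {
  "increments": [
    {"dx":-0.3,"dy":0,"dz":0,"wx":0,"wy":0,"wz":0},
    {"dx":-0.3,"dy":0,"dz":0,"wx":0,"wy":0,"wz":0},
    {"dx":-0.3,"dy":0,"dz":0,"wx":0,"wy":0,"wz":0},
    {"dx":-0.3,"dy":0,"dz":0,"wx":0,"wy":0,"wz":0},
    {"dx":-0.3,"dy":0,"dz":0,"wx":0,"wy":0,"wz":0}
  ]
}}

```text
time_s: 27.65
eef_pos: [518.3, 129.9, 13.4]
ee_rot: [-0.0, 0.05, 0.999, 0.0]
force: [-6.3, 1.7, 4.0]
grip_width: 0.001
grip_force: 3.2
```

>>> {"method": "step_arm", "body": {
  "increments": [
    {"dx":-0.3,"dy":0,"dz":0,"wx":0,"wy":0,"wz":0},
    {"dx":-0.2,"dy":0,"dz":0,"wx":0,"wy":0,"wz":0},
    {"dx":-0.1,"dy":0,"dz":0,"wx":0,"wy":0,"wz":0},
    {"dx":0,"dy":0,"dz":0,"wx":0,"wy":0,"wz":0}
  ]
}}

```text
time_s: 28.05
eef_pos: [533.0, 128.4, 13.4]
ee_rot: [-0.001, 0.05, 0.999, 0.0]
force: [-6.7, 2.4, 4.9]
grip_width: 0.001
grip_force: 3.2
```

```bash
python3 - <<'E'
from h import *
c=cap('scene'); s=ctrl.sense(); print(s['eef_pos'],s['force'],(s['eef_pos'][:2]-O)@DX)
print(find(c,'scene','candle',5),cen(c,'scene','candle',24))
E
```

```text
[532.94476797 128.44481773  13.38982316] [-5.96290768  2.35580234  4.37569076] -95.30697669125449
[(0.72, [728.0, 283.0, -5.0]), (0.7, [655.0, 115.0, 5.0]), (0.65, [586.0, -8.0, 7.0]), (0.53, [581.0, -76.0, 4.0]), (0.44, [593.0, 61.0, 5.0])] [(0.7, [606.4, -10.4], [605.2, -9.8], 116), (0.66, [659.4, 116.2], [657.2, 116.1], 287), (0.42, [612.3, 55.5], [611.8, 55.7], 106)]
```

>>> {"method": "step_arm", "body": {
  "increments": [
    {"dx":-0.15,"dy":0,"dz":0,"wx":0,"wy":0,"wz":0},
    {"dx":-0.15,"dy":0,"dz":0,"wx":0,"wy":0,"wz":0},
    {"dx":0,"dy":0,"dz":0,"wx":0,"wy":0,"wz":0},
    {"dx":0,"dy":0,"dz":0,"wx":0,"wy":0,"wz":0}
  ]
}}

```text
time_s: 28.6
eef_pos: [539.3, 127.8, 13.1]
ee_rot: [-0.002, 0.05, 0.999, -0.0]
force: [-10.7, 1.6, 5.7]
grip_width: 0.002
grip_force: 5.2
```

>>> {"method": "step_arm", "body": {
  "increments": [
    {"dx":0.4,"dy":0,"dz":0,"wx":0,"wy":0,"wz":0},
    {"dx":0.6,"dy":0,"dz":0,"wx":0,"wy":0,"wz":0},
    {"dx":0.7,"dy":0,"dz":0,"wx":0,"wy":0,"wz":0},
    {"dx":0.9,"dy":0,"dz":0,"wx":0,"wy":0,"wz":0},
    {"dx":0.9,"dy":0,"dz":0,"wx":0,"wy":0,"wz":0}
  ]
}}

```text
time_s: 29.1
eef_pos: [453.6, 136.2, 13.5]
ee_rot: [0.001, 0.05, 0.999, -0.0]
force: [-0.3, 0.4, -0.0]
grip_width: -0.001
grip_force: 0.0
```

>>> {"method": "step_arm", "body": {
  "increments": [
    {"dx":0,"dy":-0.9,"dz":0,"wx":0,"wy":0,"wz":0},
    {"dx":0,"dy":-1,"dz":0,"wx":0,"wy":0,"wz":0},
    {"dx":0,"dy":-1,"dz":0,"wx":0,"wy":0,"wz":0},
    {"dx":0,"dy":-1,"dz":0,"wx":0,"wy":0,"wz":0},
    {"dx":0,"dy":-1,"dz":0,"wx":0,"wy":0,"wz":0}
  ]
}}

```text
time_s: 29.6
eef_pos: [442.2, 12.9, 13.7]
ee_rot: [0.001, 0.05, 0.999, -0.0]
force: [0.1, -0.5, 0.7]
grip_width: -0.001
grip_force: 0.0
```

>>> {"method": "step_arm", "body": {
  "increments": [
    {"dx":0,"dy":-0.38,"dz":0,"wx":0,"wy":0,"wz":0},
    {"dx":0,"dy":0,"dz":0,"wx":0,"wy":0,"wz":0}
  ]
}}

```text
time_s: 29.8
eef_pos: [440.9, 4.0, 13.5]
ee_rot: [0.001, 0.051, 0.999, -0.0]
force: [0.4, 0.5, 0.1]
grip_width: 0.001
grip_force: 0.0
```

```bash
python3 - <<'E'
from h import *
go(*dock(-148,-33),12,84.27);go(*dock(-89,-33),12,84.27);
c=cap('scene'); print(find(c,'scene','candle',5),cen(c,'scene','candle',24))
E
```

```text
t 29.8 yaw 84.15 tilt 0.08 wz -0.02 d -1.06 0.09 0.06
t 29.8 yaw 84.15 tilt 0.08 wz -0.02 d -3.42 0.09 0.06
[(0.67, [587.0, -10.0, 7.0]), (0.58, [661.0, 115.0, 4.0]), (0.52, [584.0, -71.0, 3.0]), (0.49, [595.0, 59.0, 5.0])] [(0.74, [666.2, 113.7], [665.4, 114.1], 265), (0.65, [611.9, 54.2], [612.0, 54.9], 92), (0.5, [606.0, -11.7], [605.3, -10.2], 122)]
```

>>> {"method": "step_arm", "body": {
  "increments": [
    {"dx":-0.5,"dy":0.1,"dz":0,"wx":0,"wy":0,"wz":0},
    {"dx":-0.4,"dy":0,"dz":0,"wx":0,"wy":0,"wz":0},
    {"dx":-0.3,"dy":0,"dz":0,"wx":0,"wy":0,"wz":0},
    {"dx":-0.3,"dy":0,"dz":0,"wx":0,"wy":0,"wz":0},
    {"dx":-0.3,"dy":0,"dz":0,"wx":0,"wy":0,"wz":0}
  ]
}}

```text
time_s: 30.45
eef_pos: [484.9, 3.4, 13.1]
ee_rot: [-0.001, 0.05, 0.999, 0.0]
force: [-3.8, 3.6, 0.9]
grip_width: -0.004
grip_force: 2.3
```

>>> {"method": "step_arm", "body": {
  "increments": [
    {"dx":-0.3,"dy":0,"dz":0,"wx":0,"wy":0,"wz":0},
    {"dx":-0.3,"dy":0,"dz":0,"wx":0,"wy":0,"wz":0},
    {"dx":-0.3,"dy":0,"dz":0,"wx":0,"wy":0,"wz":0},
    {"dx":-0.3,"dy":0,"dz":0,"wx":0,"wy":0,"wz":0},
    {"dx":-0.3,"dy":0,"dz":0,"wx":0,"wy":0,"wz":0}
  ]
}}

```text
time_s: 30.95
eef_pos: [521.8, -0.3, 13.0]
ee_rot: [-0.002, 0.05, 0.999, 0.0]
force: [-7.7, 3.2, 2.9]
grip_width: -0.0
grip_force: 3.9
```

>>> {"method": "step_arm", "body": {
  "increments": [
    {"dx":-0.15,"dy":0,"dz":0,"wx":0,"wy":0,"wz":0},
    {"dx":-0.1,"dy":0,"dz":0,"wx":0,"wy":0,"wz":0},
    {"dx":0,"dy":0,"dz":0,"wx":0,"wy":0,"wz":0}
  ]
}}

```text
time_s: 31.25
eef_pos: [526.6, -0.8, 12.9]
ee_rot: [-0.003, 0.05, 0.999, 0.0]
force: [-14.1, 3.6, 8.1]
grip_width: -0.0
grip_force: 6.7
```

```bash
python3 - <<'E'
from h import *
s=ctrl.sense(); print(s['eef_pos'],s['force'],(s['eef_pos'][:2]-O)@DX)
c=cap('scene'); print(find(c,'scene','candle',5),cen(c,'scene','candle',24))
E
```

```text
[526.62817473  -0.77187755  12.93471534] [-14.1326789    3.61541361   8.09076794] -88.6918691023027
[(0.57, [660.0, 110.0, 7.0]), (0.55, [583.0, -73.0, 3.0])] [(0.77, [666.2, 113.7], [666.8, 113.2], 281), (0.72, [653.2, -12.1], [653.2, -12.1], 291), (0.45, [613.7, 53.7], [611.7, 54.0], 104), (0.2, [606.1, 296.8], [605.0, 296.7], 438), (0.19, [586.6, 385.7], [587.7, 384.4], 472)]
```

>>> {"method": "step_arm", "body": {
  "increments": [
    {"dx":0.4,"dy":0,"dz":0,"wx":0,"wy":0,"wz":0},
    {"dx":0.6,"dy":0,"dz":0,"wx":0,"wy":0,"wz":0},
    {"dx":0.7,"dy":0,"dz":0,"wx":0,"wy":0,"wz":0},
    {"dx":0.7,"dy":0,"dz":0,"wx":0,"wy":0,"wz":0},
    {"dx":0.8,"dy":0,"dz":0,"wx":0,"wy":0,"wz":0}
  ]
}}

```text
time_s: 31.9
eef_pos: [449.1, 6.4, 13.4]
ee_rot: [0.001, 0.05, 0.999, -0.0]
force: [-0.2, -0.7, -0.1]
grip_width: 0.001
grip_force: 0.0
```

>>> {"method": "step_arm", "body": {
  "increments": [
    {"dx":0,"dy":0,"dz":-1,"wx":0,"wy":0,"wz":0},
    {"dx":0,"dy":0,"dz":-1,"wx":0,"wy":0,"wz":0},
    {"dx":0,"dy":0,"dz":-1,"wx":0,"wy":0,"wz":0},
    {"dx":-0.8,"dy":0,"dz":-0.8,"wx":0,"wy":0,"wz":0},
    {"dx":-1,"dy":0,"dz":0,"wx":0,"wy":0,"wz":0}
  ],
  "fingers": 68
}}

```text
time_s: 32.4
eef_pos: [496.2, 1.5, 111.5]
ee_rot: [0.003, 0.05, 0.999, -0.001]
force: [0.1, -0.1, -0.1]
grip_width: 0.792
grip_force: 0.0
```

>>> {"method": "step_arm", "body": {
  "increments": [
    {"dx":-1,"dy":0,"dz":0,"wx":0,"wy":0,"wz":0},
    {"dx":-1,"dy":0,"dz":0,"wx":0,"wy":0,"wz":0},
    {"dx":-1,"dy":0,"dz":0,"wx":0,"wy":0,"wz":0},
    {"dx":-1,"dy":0,"dz":0,"wx":0,"wy":0,"wz":0},
    {"dx":-1,"dy":0,"dz":0,"wx":0,"wy":0,"wz":0}
  ]
}}

```text
time_s: 32.9
eef_pos: [619.8, -10.8, 108.5]
ee_rot: [0.001, 0.05, 0.999, -0.0]
force: [-0.6, -0.7, -0.1]
grip_width: 0.798
grip_force: 0.0
```

>>> {"method": "step_arm", "body": {
  "increments": [
    {"dx":-0.8,"dy":0,"dz":0,"wx":0,"wy":0,"wz":0},
    {"dx":0,"dy":0,"dz":0,"wx":0,"wy":0,"wz":0}
  ]
}}

```text
time_s: 33.1
eef_pos: [640.0, -13.0, 108.0]
ee_rot: [0.001, 0.05, 0.999, -0.0]
force: [-0.4, 0.2, 0.1]
grip_width: 0.801
grip_force: 0.0
```

```bash
python3 - <<'E'
from h import *
c=cap('scene'); r=cen(c,'scene','candle',24); print(r,find(c,'scene','candle',5),cen(c,'scene','vase',42),cen(c,'scene','saltpot',24))
go(655,-12,4)
E
```

```text
[(0.83, [664.2, 113.1], [663.7, 113.8], 283), (0.58, [612.3, 55.5], [611.8, 55.2], 125), (0.55, [651.5, -11.6], [651.6, -12.3], 276), (0.42, [598.4, -76.3], [598.7, -75.4], 117)] [(0.77, [651.0, -15.0, 7.0]), (0.68, [581.0, -73.0, 5.0]), (0.61, [661.0, 112.0, 5.0]), (0.54, [592.0, 58.0, 4.0])] [] [(0.79, [606.1, 296.8], [605.1, 296.1], 427), (0.74, [519.7, 478.1], [519.8, 479.0], 193), (0.67, [775.7, 91.3], [778.6, 89.0], 528), (0.16, [335.5, 272.3], [334.8, 274.0], 336)]
t 33.35 yaw 84.27 tilt 0.0 wz 0.0 d -0.69 0.08 4.18
```

>>> {"method": "step_arm", "body": {
  "increments": [
    {"dx":-0.55,"dy":0.05,"dz":0.5,"wx":0,"wy":0,"wz":0},
    {"dx":0,"dy":0,"dz":1,"wx":0,"wy":0,"wz":0},
    {"dx":0,"dy":0,"dz":1,"wx":0,"wy":0,"wz":0},
    {"dx":0,"dy":0,"dz":1,"wx":0,"wy":0,"wz":0},
    {"dx":0,"dy":0,"dz":0.4,"wx":0,"wy":0,"wz":0}
  ]
}}

```text
time_s: 33.85
eef_pos: [650.4, -12.3, 8.8]
ee_rot: [-0.002, 0.05, 0.999, 0.0]
force: [-0.2, 0.5, 0.4]
grip_width: 0.795
grip_force: 0.0
```

>>> {"method": "step_arm", "body": {
  "increments": [
    {"dx":0,"dy":0,"dz":0.2,"wx":0,"wy":0,"wz":0},
    {"dx":0,"dy":0,"dz":0,"wx":0,"wy":0,"wz":0}
  ]
}}

```text
time_s: 34.05
eef_pos: [652.0, -12.6, 6.4]
ee_rot: [0.0, 0.05, 0.999, -0.0]
force: [0.3, 0.6, 0.8]
grip_width: 0.799
grip_force: 0.0
```

>>> {"method": "step_arm", "body": {
  "increments": [
    {"dx":0,"dy":0,"dz":0,"wx":0,"wy":0,"wz":0},
    {"dx":0,"dy":0,"dz":0,"wx":0,"wy":0,"wz":0},
    {"dx":0,"dy":0,"dz":0,"wx":0,"wy":0,"wz":0},
    {"dx":0,"dy":0,"dz":0,"wx":0,"wy":0,"wz":0},
    {"dx":0,"dy":0,"dz":0,"wx":0,"wy":0,"wz":0}
  ],
  "fingers": 0,
  "squeeze": 40
}}

```text
time_s: 34.55
eef_pos: [652.6, -12.7, 7.3]
ee_rot: [0.001, 0.05, 0.999, -0.0]
force: [-0.9, 0.9, 6.2]
grip_width: 0.478
grip_force: 41.1
```

>>> {"method": "step_arm", "body": {
  "increments": [
    {"dx":0,"dy":0,"dz":-0.2,"wx":0,"wy":0,"wz":0},
    {"dx":0,"dy":0,"dz":-0.2,"wx":0,"wy":0,"wz":0},
    {"dx":0,"dy":0,"dz":0,"wx":0,"wy":0,"wz":0}
  ]
}}

```text
time_s: 34.85
eef_pos: [652.3, -12.6, 16.8]
ee_rot: [0.001, 0.05, 0.999, -0.0]
force: [-0.1, -0.2, -0.1]
grip_width: 0.477
grip_force: 40.4
```

```bash
python3 - <<'E'
from h import *
c=cap('scene'); print(cen(c,'scene','vase',42),cen(c,'scene','candle',24))
for p in ((590,-326.5),(439,-305.5),(504,-464)): go(*p,120)
E
```

```text
[(0.49, [473.9, 307.8], [472.6, 310.4], 332)] [(0.73, [664.9, 115.6], [664.2, 115.6], 289), (0.64, [452.1, 321.1], [450.8, 321.8], 406), (0.57, [643.3, -8.0], [644.3, -9.1], 244), (0.25, [601.3, 31.9], [630.6, 25.7], 3845)]
t 35.0 yaw 84.27 tilt 0.02 wz 0.0 d 1.2 -12.74 -4.17
t 35.0 yaw 84.27 tilt 0.02 wz 0.0 d 7.3 -12.51 -4.17
t 35.0 yaw 84.27 tilt 0.02 wz 0.0 d 4.08 -18.56 -4.17
```

```bash
python3 - <<'E'
from h import *
c=cap('scene'); 
cv2.imwrite('pics/q1.png',cv2.resize(np.clip(c['frame'][110:270,100:500]*2.,0,255).astype('uint8'),None,fx=2,fy=2,interpolation=2))
print(cen(c,'scene','vase',42)); c=cap('top'); print(cen(c,'top','vase',35),cen(c,'top','saltpot',46))
E
```

```text
[(0.98, [605.3, 371.1], [607.4, 370.8], 492)]
[(0.88, [600.9, 373.2], [600.9, 373.7], 362), (0.59, [512.6, 476.9], [513.1, 476.7], 215)] [(0.78, [606.0, 289.9], [606.1, 290.2], 333), (0.65, [500.4, -451.3], [500.4, -451.0], 764)]
```

View pics/q1.png

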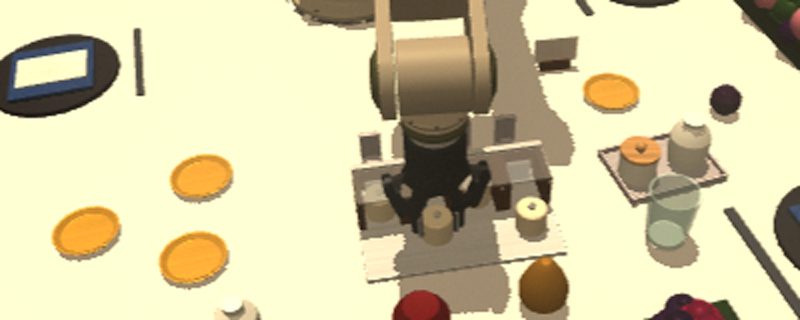

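>>> {"method": "step_arm", "body": {
  "increments": [
    {"dx":0,"dy":0,"dz":-1,"wx":0,"wy":0,"wz":0},
    {"dx":0,"dy":-0.5,"dz":-1,"wx":0,"wy":0,"wz":0},
    {"dx":0.2,"dy":-1,"dz":0,"wx":0,"wy":0,"wz":0},
    {"dx":0.2,"dy":-1,"dz":0,"wx":0,"wy":0,"wz":0},
    {"dx":0.2,"dy":-1,"dz":0,"wx":0,"wy":0,"wz":0}
  ]
}}

```text
time_s: 35.75
eef_pos: [627.9, -98.9, 66.0]
ee_rot: [0.0, 0.05, 0.999, -0.0]
force: [0.3, -0.1, -0.1]
grip_width: 0.477
grip_force: 40.6
```

>>> {"method": "step_arm", "body": {
  "increments": [
    {"dx":0.2,"dy":-1,"dz":0,"wx":0,"wy":0,"wz":0},
    {"dx":0.2,"dy":-1,"dz":0,"wx":0,"wy":0,"wz":0},
    {"dx":0.2,"dy":-1,"dz":0,"wx":0,"wy":0,"wz":0},
    {"dx":0,"dy":-1,"dz":0,"wx":0,"wy":0,"wz":0},
    {"dx":0,"dy":-1,"dz":0,"wx":0,"wy":0,"wz":0}
  ]
}}

```text
time_s: 36.25
eef_pos: [600.5, -222.0, 65.9]
ee_rot: [-0.0, 0.05, 0.999, 0.0]
force: [0.1, -0.3, -0.9]
grip_width: 0.481
grip_force: 40.6
```

>>> {"method": "step_arm", "body": {
  "increments": [
    {"dx":0,"dy":-1,"dz":0,"wx":0,"wy":0,"wz":0},
    {"dx":0,"dy":-1,"dz":0,"wx":0,"wy":0,"wz":0},
    {"dx":0,"dy":-1,"dz":0,"wx":0,"wy":0,"wz":0},
    {"dx":0,"dy":-1,"dz":0,"wx":0,"wy":0,"wz":0},
    {"dx":0,"dy":0,"dz":0,"wx":0,"wy":0,"wz":0}
  ]
}}

```text
time_s: 36.75
eef_pos: [590.0, -323.4, 65.6]
ee_rot: [0.0, 0.052, 0.999, -0.0]
force: [-0.3, 0.6, 0.9]
grip_width: 0.477
grip_force: 40.6
```

```bash
python3 - <<'E'
from h import *
c=cap('scene'); s=ctrl.sense();p=s['eef_pos']; print(p,s['grip_width'],s['grip_force']); print(cen(c,'scene','candle',p[2]+18))
go(591,-326,4)
E
```

```text
[ 590.37628497 -321.59161637   65.57509476] 0.47306049132238365 40.636137507435706
[(0.8, [717.6, 91.8], [716.8, 91.9], 287), (0.65, [590.9, -323.0], [591.8, -323.5], 302), (0.48, [667.3, 37.7], [667.2, 38.4], 120), (0.46, [654.0, -86.3], [653.6, -85.2], 98)]
t 36.85 yaw 84.23 tilt 0.04 wz 0.0 d -0.04 -0.22 2.46
```

>>> {"method": "step_arm", "body": {
  "increments": [
    {"dx":0,"dy":-0.12,"dz":0.8,"wx":0,"wy":0,"wz":0},
    {"dx":0,"dy":0,"dz":0.8,"wx":0,"wy":0,"wz":0},
    {"dx":0,"dy":0,"dz":0.5,"wx":0,"wy":0,"wz":0},
    {"dx":0,"dy":0,"dz":0.2,"wx":0,"wy":0,"wz":0},
    {"dx":0,"dy":0,"dz":0,"wx":0,"wy":0,"wz":0}
  ]
}}

```text
time_s: 37.35
eef_pos: [590.6, -322.9, 8.1]
ee_rot: [-0.0, 0.05, 0.999, 0.0]
force: [-0.1, -0.7, -0.7]
grip_width: 0.471
grip_force: 40.6
```

>>> {"method": "step_arm", "body": {
  "increments": [
    {"dx":0,"dy":0,"dz":0.1,"wx":0,"wy":0,"wz":0},
    {"dx":0,"dy":0,"dz":0,"wx":0,"wy":0,"wz":0}
  ]
}}

```text
time_s: 37.55
eef_pos: [590.8, -323.5, 6.5]
ee_rot: [0.0, 0.05, 0.999, -0.0]
force: [-0.9, 0.7, -0.5]
grip_width: 0.476
grip_force: 40.6
```

>>> {"method": "step_arm", "body": {
  "increments": [
    {"dx":0,"dy":0,"dz":0.06,"wx":0,"wy":0,"wz":0},
    {"dx":0,"dy":0,"dz":0,"wx":0,"wy":0,"wz":0}
  ]
}}

```text
time_s: 37.75
eef_pos: [590.8, -323.7, 5.4]
ee_rot: [0.001, 0.05, 0.999, -0.0]
force: [-2.1, 1.7, 4.1]
grip_width: 0.477
grip_force: 41.1
```

>>> {"method": "step_arm", "body": {
  "increments": [
    {"dx":0,"dy":0,"dz":0,"wx":0,"wy":0,"wz":0},
    {"dx":0,"dy":0,"dz":0,"wx":0,"wy":0,"wz":0},
    {"dx":0,"dy":0,"dz":0,"wx":0,"wy":0,"wz":0},
    {"dx":0,"dy":0,"dz":-0.5,"wx":0,"wy":0,"wz":0},
    {"dx":0,"dy":0,"dz":-1,"wx":0,"wy":0,"wz":0}
  ],
  "fingers": 66
}}

```text
time_s: 38.25
eef_pos: [589.7, -322.9, 41.2]
ee_rot: [-0.001, 0.05, 0.999, 0.001]
force: [0.8, 0.4, -0.1]
grip_width: 0.771
grip_force: 0.0
```

>>> {"method": "step_arm", "body": {
  "increments": [
    {"dx":0,"dy":0,"dz":-1,"wx":0,"wy":0,"wz":0},
    {"dx":-0.2,"dy":0.7,"dz":-1,"wx":0,"wy":0,"wz":0},
    {"dx":-0.2,"dy":1,"dz":-0.3,"wx":0,"wy":0,"wz":0},
    {"dx":-0.2,"dy":1,"dz":0,"wx":0,"wy":0,"wz":0},
    {"dx":-0.2,"dy":1,"dz":0,"wx":0,"wy":0,"wz":0}
  ]
}}

```text
time_s: 38.75
eef_pos: [620.1, -232.7, 100.8]
ee_rot: [0.001, 0.05, 0.999, -0.0]
force: [0.2, -0.8, 0.6]
grip_width: 0.771
grip_force: 0.0
```

>>> {"method": "step_arm", "body": {
  "increments": [
    {"dx":-0.2,"dy":1,"dz":0,"wx":0,"wy":0,"wz":0},
    {"dx":-0.16,"dy":1,"dz":0,"wx":0,"wy":0,"wz":0},
    {"dx":0,"dy":1,"dz":0,"wx":0,"wy":0,"wz":0},
    {"dx":0,"dy":1,"dz":0,"wx":0,"wy":0,"wz":0},
    {"dx":0,"dy":1,"dz":0,"wx":0,"wy":0,"wz":0}
  ]
}}

```text
time_s: 39.25
eef_pos: [641.3, -109.0, 100.4]
ee_rot: [0.0, 0.05, 0.999, -0.0]
force: [0.2, 0.1, 0.3]
grip_width: 0.769
grip_force: 0.0
```

>>> {"method": "step_arm", "body": {
  "increments": [
    {"dx":0,"dy":1,"dz":0,"wx":0,"wy":0,"wz":0},
    {"dx":0,"dy":1,"dz":0,"wx":0,"wy":0,"wz":0},
    {"dx":0,"dy":1,"dz":0,"wx":0,"wy":0,"wz":0},
    {"dx":0,"dy":1,"dz":0,"wx":0,"wy":0,"wz":0},
    {"dx":0,"dy":1,"dz":0,"wx":0,"wy":0,"wz":0}
  ]
}}

```text
time_s: 39.75
eef_pos: [653.8, 15.4, 100.5]
ee_rot: [0.001, 0.05, 0.999, -0.0]
force: [-0.4, -0.6, 0.2]
grip_width: 0.771
grip_force: 0.0
```

>>> {"method": "step_arm", "body": {
  "increments": [
    {"dx":0,"dy":1,"dz":0,"wx":0,"wy":0,"wz":0},
    {"dx":0,"dy":1,"dz":0,"wx":0,"wy":0,"wz":0},
    {"dx":0,"dy":1,"dz":0,"wx":0,"wy":0,"wz":0},
    {"dx":0,"dy":0,"dz":0,"wx":0,"wy":0,"wz":0}
  ]
}}

```text
time_s: 40.15
eef_pos: [661.1, 92.0, 100.3]
ee_rot: [0.0, 0.048, 0.999, 0.0]
force: [-0.6, -0.6, -0.1]
grip_width: 0.771
grip_force: 0.0
```

```bash
python3 - <<'E'
from h import *
c=cap('scene'); print(cen(c,'scene','candle',24),find(c,'scene','candle',6))
go(664,114.5,6)
E
```

```text
[(0.77, [605.8, -317.9], [605.5, -317.3], 307), (0.72, [666.2, 113.7], [665.0, 114.2], 275), (0.67, [612.3, 55.5], [612.3, 56.0], 120)] [(0.77, [662.0, 115.0, 5.0]), (0.73, [603.0, -323.0, 5.0]), (0.47, [581.0, -75.0, 6.0]), (0.42, [591.0, 60.0, 3.0]), (0.35, [593.0, -324.0, -3.0])]
t 40.3 yaw 84.25 tilt 0.03 wz 0.0 d -0.01 1.05 3.76
```

>>> {"method": "step_arm", "body": {
  "increments": [
    {"dx":0,"dy":0.95,"dz":0.5,"wx":0,"wy":0,"wz":0},
    {"dx":0,"dy":0,"dz":1,"wx":0,"wy":0,"wz":0},
    {"dx":0,"dy":0,"dz":1,"wx":0,"wy":0,"wz":0},
    {"dx":0,"dy":0,"dz":1,"wx":0,"wy":0,"wz":0},
    {"dx":0,"dy":0,"dz":0.27,"wx":0,"wy":0,"wz":0}
  ]
}}

```text
time_s: 40.8
eef_pos: [662.1, 111.5, 2.6]
ee_rot: [-0.002, 0.051, 0.999, -0.0]
force: [-0.7, 0.2, -0.8]
grip_width: 0.772
grip_force: 0.0
```

>>> {"method": "step_arm", "body": {
  "increments": [
    {"dx":0,"dy":0,"dz":0,"wx":0,"wy":0,"wz":0},
    {"dx":0,"dy":0,"dz":0,"wx":0,"wy":0,"wz":0}
  ]
}}

```text
time_s: 41.0
eef_pos: [664.3, 112.2, 6.7]
ee_rot: [0.001, 0.05, 0.999, 0.0]
force: [-0.0, 0.5, 0.5]
grip_width: 0.773
grip_force: 0.0
```

>>> {"method": "step_arm", "body": {
  "increments": [
    {"dx":0,"dy":0,"dz":0,"wx":0,"wy":0,"wz":0},
    {"dx":0,"dy":0,"dz":0,"wx":0,"wy":0,"wz":0},
    {"dx":0,"dy":0,"dz":0,"wx":0,"wy":0,"wz":0},
    {"dx":0,"dy":0,"dz":0,"wx":0,"wy":0,"wz":0},
    {"dx":0,"dy":0,"dz":0,"wx":0,"wy":0,"wz":0}
  ],
  "fingers": 0
}}

```text
time_s: 41.5
eef_pos: [664.2, 112.6, 6.7]
ee_rot: [0.001, 0.05, 0.999, -0.0]
force: [-0.7, -0.7, 6.1]
grip_width: 0.476
grip_force: 41.1
```

>>> {"method": "step_arm", "body": {
  "increments": [
    {"dx":0,"dy":0,"dz":-0.5,"wx":0,"wy":0,"wz":0},
    {"dx":0,"dy":0,"dz":-1,"wx":0,"wy":0,"wz":0},
    {"dx":0,"dy":0,"dz":-1,"wx":0,"wy":0,"wz":0},
    {"dx":0,"dy":0,"dz":-1,"wx":0,"wy":0,"wz":0},
    {"dx":0,"dy":0,"dz":0,"wx":0,"wy":0,"wz":0}
  ]
}}

```text
time_s: 42.0
eef_pos: [665.2, 112.8, 97.4]
ee_rot: [0.004, 0.05, 0.999, 0.0]
force: [-0.4, -0.3, -0.2]
grip_width: 0.474
grip_force: 40.5
```

```bash
python3 - <<'E'
from h import *
c=cap('scene'); p=ctrl.sense()['eef_pos']; print(cen(c,'scene','candle',22),[r for r in cen(c,'scene','candle',p[2]+18)])
t=cap('top'); print(cen(t,'top','candle',42),find(t,'top','candle',5))
go(433,331,90)
a=np.clip(c['frame'][210:270,160:240]*2.,0,255).astype('uint8'); b=np.clip(t['frame'][170:230,400:480]*2.,0,255).astype('uint8')
cv2.imwrite('pics/c1.png',cv2.resize(np.hstack([a,b]),None,fx=5,fy=5,interpolation=2))
E
```

```text
[(0.85, [578.0, 153.1], [577.9, 153.2], 278), (0.55, [610.4, 56.1], [610.5, 55.8], 86), (0.5, [604.0, -318.2], [603.4, -317.9], 293), (0.47, [598.3, -76.4], [596.9, -76.6], 115)] [(0.85, [665.3, 115.6], [665.2, 115.7], 278), (0.55, [694.3, 28.9], [694.3, 28.6], 86), (0.5, [688.5, -306.1], [688.0, -305.8], 293), (0.47, [683.5, -89.7], [682.2, -89.9], 115)]
[(0.7, [597.6, -312.3], [597.5, -312.8], 240), (0.68, [601.3, 369.7], [600.3, 371.1], 348), (0.68, [429.8, 322.6], [429.7, 323.1], 705)] [(0.47, [597.0, -315.0, 4.0]), (0.19, [514.0, 483.0, -2.0])]
t 42.3 yaw 84.27 tilt 0.13 wz 0.0 d 10.02 7.77 0.05
```

View pics/c1.png

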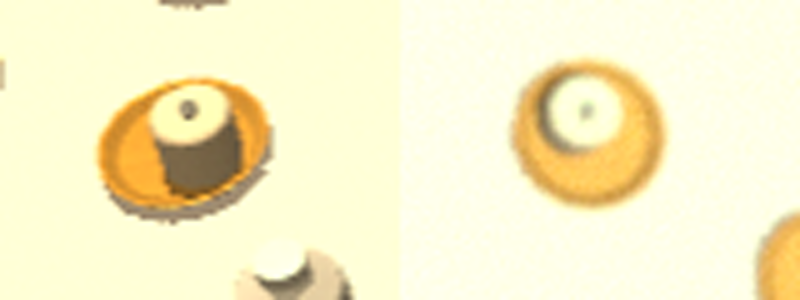

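>>> {"method": "step_arm", "body": {
  "increments": [
    {"dx":1,"dy":0.78,"dz":0,"wx":0,"wy":0,"wz":0},
    {"dx":1,"dy":0.78,"dz":0,"wx":0,"wy":0,"wz":0},
    {"dx":1,"dy":0.78,"dz":0,"wx":0,"wy":0,"wz":0},
    {"dx":1,"dy":0.78,"dz":0,"wx":0,"wy":0,"wz":0},
    {"dx":1,"dy":0.78,"dz":0,"wx":0,"wy":0,"wz":0}
  ]
}}

```text
time_s: 42.8
eef_pos: [547.5, 222.9, 92.0]
ee_rot: [-0.001, 0.05, 0.999, -0.0]
force: [0.4, -0.1, -0.7]
grip_width: 0.476
grip_force: 40.5
```

>>> {"method": "step_arm", "body": {
  "increments": [
    {"dx":1,"dy":0.78,"dz":0,"wx":0,"wy":0,"wz":0},
    {"dx":1,"dy":0.78,"dz":0,"wx":0,"wy":0,"wz":0},
    {"dx":1,"dy":0.78,"dz":0,"wx":0,"wy":0,"wz":0},
    {"dx":1,"dy":0.78,"dz":0,"wx":0,"wy":0,"wz":0},
    {"dx":1,"dy":0.78,"dz":0,"wx":0,"wy":0,"wz":0}
  ]
}}

```text
time_s: 43.3
eef_pos: [432.9, 332.3, 92.1]
ee_rot: [-0.0, 0.05, 0.999, -0.0]
force: [0.4, 0.5, -0.8]
grip_width: 0.476
grip_force: 40.5
```

>>> {"method": "step_arm", "body": {
  "increments": [
    {"dx":0,"dy":0,"dz":0.9,"wx":0,"wy":0,"wz":0},
    {"dx":0,"dy":0,"dz":0.9,"wx":0,"wy":0,"wz":0},
    {"dx":0,"dy":0,"dz":0,"wx":0,"wy":0,"wz":0}
  ]
}}

```text
time_s: 43.6
eef_pos: [432.3, 331.0, 44.8]
ee_rot: [-0.003, 0.05, 0.999, -0.001]
force: [-0.1, -0.1, -0.3]
grip_width: 0.473
grip_force: 40.6
```

```bash
python3 - <<'E'
from h import *
c=cap('scene'); s=ctrl.sense(); p=s['eef_pos']; print(s['grip_width'],cen(c,'scene','candle',p[2]+18),cen(c,'scene','candle',22))
go(433,331,5)
E
```

```text
0.47631780882218744 [(0.85, [643.6, -312.5], [643.0, -311.9], 308), (0.53, [434.8, 331.7], [438.0, 331.3], 175)] [(0.85, [604.0, -318.2], [603.3, -317.5], 308), (0.53, [384.3, 359.4], [387.7, 359.0], 175)]
t 43.75 yaw 84.25 tilt 0.05 wz 0.0 d 0.06 -0.04 1.73
```

>>> {"method": "step_arm", "body": {
  "increments": [
    {"dx":0,"dy":0,"dz":0.8,"wx":0,"wy":0,"wz":0},
    {"dx":0,"dy":0,"dz":0.6,"wx":0,"wy":0,"wz":0},
    {"dx":0,"dy":0,"dz":0.16,"wx":0,"wy":0,"wz":0},
    {"dx":0,"dy":0,"dz":0,"wx":0,"wy":0,"wz":0}
  ]
}}

```text
time_s: 44.15
eef_pos: [434.5, 331.7, 9.2]
ee_rot: [0.0, 0.05, 0.999, 0.0]
force: [-0.1, 1.0, -1.0]
grip_width: 0.475
grip_force: 40.6
```

>>> {"method": "step_arm", "body": {
  "increments": [
    {"dx":0,"dy":0,"dz":0.08,"wx":0,"wy":0,"wz":0},
    {"dx":0,"dy":0,"dz":0,"wx":0,"wy":0,"wz":0}
  ]
}}

```text
time_s: 44.35
eef_pos: [434.6, 331.9, 7.3]
ee_rot: [0.001, 0.05, 0.999, 0.0]
force: [-0.5, -0.7, -0.4]
grip_width: 0.477
grip_force: 40.6
```

>>> {"method": "step_arm", "body": {
  "increments": [
    {"dx":0,"dy":0,"dz":0.06,"wx":0,"wy":0,"wz":0},
    {"dx":0,"dy":0,"dz":0,"wx":0,"wy":0,"wz":0}
  ]
}}

```text
time_s: 44.55
eef_pos: [434.2, 331.7, 5.3]
ee_rot: [0.0, 0.05, 0.999, 0.0]
force: [0.3, -1.0, -0.4]
grip_width: 0.473
grip_force: 40.6
```

>>> {"method": "step_arm", "body": {
  "increments": [
    {"dx":0,"dy":0,"dz":0.04,"wx":0,"wy":0,"wz":0},
    {"dx":0,"dy":0,"dz":0,"wx":0,"wy":0,"wz":0}
  ]
}}

```text
time_s: 44.75
eef_pos: [434.3, 331.8, 4.6]
ee_rot: [0.0, 0.05, 0.999, 0.0]
force: [-1.3, 0.2, 4.8]
grip_width: 0.475
grip_force: 41.1
```

>>> {"method": "step_arm", "body": {
  "increments": [
    {"dx":0,"dy":0,"dz":0,"wx":0,"wy":0,"wz":0},
    {"dx":0,"dy":0,"dz":0,"wx":0,"wy":0,"wz":0},
    {"dx":0,"dy":0,"dz":0,"wx":0,"wy":0,"wz":0},
    {"dx":0,"dy":0,"dz":-0.4,"wx":0,"wy":0,"wz":0},
    {"dx":0,"dy":0,"dz":-0.8,"wx":0,"wy":0,"wz":0}
  ],
  "fingers": 66
}}

```text
time_s: 45.25
eef_pos: [433.5, 331.3, 33.9]
ee_rot: [-0.001, 0.05, 0.999, -0.001]
force: [0.9, 0.0, 0.8]
grip_width: 0.77
grip_force: 0.0
```

>>> {"method": "step_arm", "body": {
  "increments": [
    {"dx":0,"dy":0,"dz":-1,"wx":0,"wy":0,"wz":0},
    {"dx":0,"dy":0,"dz":-1,"wx":0,"wy":0,"wz":0},
    {"dx":-0.3,"dy":-1,"dz":-0.2,"wx":0,"wy":0,"wz":0},
    {"dx":-0.3,"dy":-1,"dz":0,"wx":0,"wy":0,"wz":0},
    {"dx":-0.3,"dy":-1,"dz":0,"wx":0,"wy":0,"wz":0}
  ]
}}

```text
time_s: 45.75
eef_pos: [449.3, 254.1, 90.1]
ee_rot: [0.001, 0.05, 0.999, 0.0]
force: [0.0, 0.5, -0.6]
grip_width: 0.77
grip_force: 0.0
```

>>> {"method": "step_arm", "body": {
  "increments": [
    {"dx":-0.3,"dy":-1,"dz":0,"wx":0,"wy":0,"wz":0},
    {"dx":-0.3,"dy":-1,"dz":0,"wx":0,"wy":0,"wz":0},
    {"dx":0,"dy":-1,"dz":0,"wx":0,"wy":0,"wz":0},
    {"dx":0,"dy":-1,"dz":0,"wx":0,"wy":0,"wz":0},
    {"dx":0,"dy":-1,"dz":0,"wx":0,"wy":0,"wz":0}
  ],
  "fingers": 0
}}

```text
time_s: 46.25
eef_pos: [451.5, 128.0, 89.9]
ee_rot: [0.0, 0.05, 0.999, 0.0]
force: [0.3, 0.7, -0.1]
grip_width: -0.001
grip_force: 0.0
```

>>> {"method": "step_arm", "body": {
  "increments": [
    {"dx":0,"dy":-1,"dz":0,"wx":0,"wy":0,"wz":0},
    {"dx":0,"dy":-1,"dz":0,"wx":0,"wy":0,"wz":0},
    {"dx":0,"dy":-0.3,"dz":0,"wx":0,"wy":0,"wz":0},
    {"dx":0,"dy":0,"dz":0,"wx":0,"wy":0,"wz":0}
  ]
}}

```text
time_s: 46.65
eef_pos: [446.0, 71.3, 89.6]
ee_rot: [0.0, 0.051, 0.999, 0.0]
force: [0.2, 0.7, 0.3]
grip_width: -0.0
grip_force: 0.0
```

```bash
python3 - <<'E'
from h import *
c=cap('scene'); print(cen(c,'scene','candle',22))
go(*dock(-178,33),13,84.27)
E
```

```text
[(0.76, [435.3, 333.7], [435.2, 333.7], 218), (0.62, [604.0, -318.2], [603.1, -317.1], 307)]
t 46.75 yaw 84.28 tilt 0.03 wz 0.0 d 0.07 -0.02 3.06
```

>>> {"method": "step_arm", "body": {
  "increments": [
    {"dx":0,"dy":0,"dz":1,"wx":0,"wy":0,"wz":0},
    {"dx":0,"dy":0,"dz":1,"wx":0,"wy":0,"wz":0},
    {"dx":0,"dy":0,"dz":1,"wx":0,"wy":0,"wz":0},
    {"dx":-0.4,"dy":0,"dz":0,"wx":0,"wy":0,"wz":0},
    {"dx":-0.4,"dy":0,"dz":0,"wx":0,"wy":0,"wz":0}
  ]
}}

```text
time_s: 47.25
eef_pos: [466.8, 70.3, 14.8]
ee_rot: [0.0, 0.05, 0.999, 0.0]
force: [-0.0, 1.4, 0.2]
grip_width: 0.006
grip_force: 0.0
```

>>> {"method": "step_arm", "body": {
  "increments": [
    {"dx":-0.3,"dy":0,"dz":0,"wx":0,"wy":0,"wz":0},
    {"dx":-0.3,"dy":0,"dz":0,"wx":0,"wy":0,"wz":0},
    {"dx":-0.3,"dy":0,"dz":0,"wx":0,"wy":0,"wz":0},
    {"dx":-0.3,"dy":0,"dz":0,"wx":0,"wy":0,"wz":0},
    {"dx":-0.3,"dy":0,"dz":0,"wx":0,"wy":0,"wz":0}
  ]
}}

```text
time_s: 47.75
eef_pos: [503.3, 66.0, 14.4]
ee_rot: [-0.0, 0.05, 0.999, 0.0]
force: [-5.4, 2.0, 3.3]
grip_width: 0.001
grip_force: 2.9
```

>>> {"method": "step_arm", "body": {
  "increments": [
    {"dx":-0.3,"dy":0,"dz":0,"wx":0,"wy":0,"wz":0},
    {"dx":-0.3,"dy":0,"dz":0,"wx":0,"wy":0,"wz":0},
    {"dx":-0.3,"dy":0,"dz":0,"wx":0,"wy":0,"wz":0},
    {"dx":-0.3,"dy":0,"dz":0,"wx":0,"wy":0,"wz":0},
    {"dx":0,"dy":0,"dz":0,"wx":0,"wy":0,"wz":0}
  ]
}}

```text
time_s: 48.25
eef_pos: [532.7, 63.1, 14.2]
ee_rot: [-0.001, 0.05, 0.999, 0.0]
force: [-8.0, 2.1, 3.9]
grip_width: 0.0
grip_force: 3.5
```

```bash
python3 - <<'E'
from h import *
s=ctrl.sense(); print(s['eef_pos'],s['force'],(s['eef_pos'][:2]-O)@DX)
c=cap('scene'); print(cen(c,'scene','candle',24))
E
```

```text
[532.68053178  63.06417085  14.23594439] [-8.04029142  2.14778614  3.87263257] -89.04271944067973
[(0.85, [660.1, 48.9], [659.3, 49.5], 295), (0.82, [605.8, -317.9], [606.5, -318.0], 269), (0.74, [437.1, 331.0], [437.0, 330.7], 207)]
```

>>> {"method": "step_arm", "body": {
  "increments": [
    {"dx":0.4,"dy":0,"dz":0,"wx":0,"wy":0,"wz":0},
    {"dx":0.6,"dy":0,"dz":0,"wx":0,"wy":0,"wz":0},
    {"dx":0.8,"dy":0,"dz":0,"wx":0,"wy":0,"wz":0},
    {"dx":0.8,"dy":0,"dz":0,"wx":0,"wy":0,"wz":0},
    {"dx":0.9,"dy":0,"dz":0,"wx":0,"wy":0,"wz":0}
  ]
}}

```text
time_s: 48.85
eef_pos: [446.3, 71.5, 14.5]
ee_rot: [0.001, 0.05, 0.999, -0.0]
force: [0.5, -0.2, 0.6]
grip_width: -0.001
grip_force: 0.0
```

>>> {"method": "step_arm", "body": {
  "increments": [
    {"dx":0,"dy":-1,"dz":0,"wx":0,"wy":0,"wz":0},
    {"dx":0,"dy":-1,"dz":0,"wx":0,"wy":0,"wz":0},
    {"dx":0,"dy":-1,"dz":0,"wx":0,"wy":0,"wz":0},
    {"dx":0,"dy":-1,"dz":0,"wx":0,"wy":0,"wz":0},
    {"dx":0,"dy":-1,"dz":0,"wx":0,"wy":0,"wz":0}
  ]
}}

```text
time_s: 49.35
eef_pos: [434.3, -54.3, 14.6]
ee_rot: [0.001, 0.05, 0.999, -0.001]
force: [0.5, -0.2, -0.6]
grip_width: -0.0
grip_force: 0.0
```

>>> {"method": "step_arm", "body": {
  "increments": [
    {"dx":0,"dy":-0.28,"dz":0,"wx":0,"wy":0,"wz":0},
    {"dx":-0.4,"dy":0,"dz":0,"wx":0,"wy":0,"wz":0},
    {"dx":-0.4,"dy":0,"dz":0,"wx":0,"wy":0,"wz":0},
    {"dx":-0.3,"dy":0,"dz":0,"wx":0,"wy":0,"wz":0},
    {"dx":-0.3,"dy":0,"dz":0,"wx":0,"wy":0,"wz":0}
  ]
}}

```text
time_s: 49.85
eef_pos: [467.8, -62.3, 14.0]
ee_rot: [-0.001, 0.049, 0.999, 0.0]
force: [-4.2, 1.0, 2.6]
grip_width: -0.001
grip_force: 2.0
```

>>> {"method": "step_arm", "body": {
  "increments": [
    {"dx":-0.3,"dy":0,"dz":0,"wx":0,"wy":0,"wz":0},
    {"dx":-0.3,"dy":0,"dz":0,"wx":0,"wy":0,"wz":0},
    {"dx":-0.3,"dy":0,"dz":0,"wx":0,"wy":0,"wz":0},
    {"dx":-0.3,"dy":0,"dz":0,"wx":0,"wy":0,"wz":0},
    {"dx":-0.3,"dy":0,"dz":0,"wx":0,"wy":0,"wz":0}
  ]
}}

```text
time_s: 50.35
eef_pos: [504.5, -66.1, 13.9]
ee_rot: [-0.001, 0.05, 0.999, 0.0]
force: [-6.7, 3.4, 3.9]
grip_width: -0.0
grip_force: 3.4
```

>>> {"method": "step_arm", "body": {
  "increments": [
    {"dx":-0.3,"dy":0,"dz":0,"wx":0,"wy":0,"wz":0},
    {"dx":-0.3,"dy":0,"dz":0,"wx":0,"wy":0,"wz":0},
    {"dx":0,"dy":0,"dz":0,"wx":0,"wy":0,"wz":0}
  ]
}}

```text
time_s: 50.65
eef_pos: [519.5, -67.6, 13.8]
ee_rot: [-0.001, 0.05, 0.999, 0.001]
force: [-7.4, 2.8, 4.6]
grip_width: 0.001
grip_force: 3.5
```

```bash
python3 - <<'E'
from h import *
s=ctrl.sense(); print(s['eef_pos'],s['force'],(s['eef_pos'][:2]-O)@DX)
c=cap('scene'); print(cen(c,'scene','candle',24))
E
```

```text
[519.52085885 -67.60659358  13.84458737] [-7.39994062  2.77410801  4.5812067 ] -89.09133995365373
[(0.81, [645.4, -81.6], [646.2, -81.2], 285), (0.71, [604.5, -316.6], [604.5, -317.0], 334)]
```

>>> {"method": "step_arm", "body": {
  "increments": [
    {"dx":0.4,"dy":0,"dz":0,"wx":0,"wy":0,"wz":0},
    {"dx":0.6,"dy":0,"dz":0,"wx":0,"wy":0,"wz":0},
    {"dx":0.7,"dy":0,"dz":0,"wx":0,"wy":0,"wz":0},
    {"dx":0.7,"dy":0,"dz":0,"wx":0,"wy":0,"wz":0},
    {"dx":0.8,"dy":0,"dz":0,"wx":0,"wy":0,"wz":0}
  ]
}}

```text
time_s: 51.25
eef_pos: [440.2, -60.3, 14.2]
ee_rot: [0.001, 0.05, 0.999, -0.0]
force: [0.8, -0.2, 0.4]
grip_width: 0.0
grip_force: 0.0
```

>>> {"method": "step_arm", "body": {
  "increments": [
    {"dx":0,"dy":0,"dz":-1,"wx":0,"wy":0,"wz":0},
    {"dx":0,"dy":0,"dz":-1,"wx":0,"wy":0,"wz":0},
    {"dx":0,"dy":0,"dz":-1,"wx":0,"wy":0,"wz":0},
    {"dx":-0.8,"dy":0,"dz":-0.8,"wx":0,"wy":0,"wz":0},
    {"dx":-1,"dy":0,"dz":0,"wx":0,"wy":0,"wz":0}
  ],
  "fingers": 66
}}

```text
time_s: 51.75
eef_pos: [487.3, -65.3, 112.2]
ee_rot: [0.003, 0.05, 0.999, -0.001]
force: [0.2, -1.0, -0.0]
grip_width: 0.773
grip_force: 0.0
```

>>> {"method": "step_arm", "body": {
  "increments": [
    {"dx":-1,"dy":0,"dz":0,"wx":0,"wy":0,"wz":0},
    {"dx":-1,"dy":0,"dz":0,"wx":0,"wy":0,"wz":0},
    {"dx":-1,"dy":0,"dz":0,"wx":0,"wy":0,"wz":0},
    {"dx":-1,"dy":0,"dz":0,"wx":0,"wy":0,"wz":0},
    {"dx":-1,"dy":0,"dz":0,"wx":0,"wy":0,"wz":0}
  ]
}}

```text
time_s: 52.25
eef_pos: [610.9, -77.2, 109.1]
ee_rot: [0.001, 0.05, 0.999, -0.0]
force: [-0.3, -0.2, 0.0]
grip_width: 0.776
grip_force: 0.0
```

>>> {"method": "step_arm", "body": {
  "increments": [
    {"dx":-1,"dy":0,"dz":0,"wx":0,"wy":0,"wz":0},
    {"dx":-0.3,"dy":0,"dz":0,"wx":0,"wy":0,"wz":0},
    {"dx":0,"dy":0,"dz":0,"wx":0,"wy":0,"wz":0}
  ]
}}

```text
time_s: 52.55
eef_pos: [642.0, -80.4, 108.6]
ee_rot: [0.0, 0.05, 0.999, 0.0]
force: [-0.0, 0.5, -0.3]
grip_width: 0.775
grip_force: 0.0
```

```bash
python3 - <<'E'
from h import *
c=cap('scene'); print(cen(c,'scene','candle',24),find(c,'scene','candle',5),cen(c,'scene','vase',42),cen(c,'scene','saltpot',24))
go(645.5,-82,6.5)
E
```

```text
[(0.75, [604.1, -317.8], [604.3, -316.8], 333), (0.55, [645.4, -81.6], [645.3, -81.3], 281), (0.54, [660.1, 48.9], [658.9, 50.0], 286), (0.53, [437.1, 331.0], [435.8, 331.1], 198)] [(0.73, [618.0, 26.0, -2.0]), (0.61, [602.0, -319.0, 2.0]), (0.57, [431.0, 334.0, 3.0]), (0.56, [654.0, 50.0, 5.0]), (0.51, [648.0, -84.0, 5.0])] [(0.57, [605.7, 372.5], [606.7, 371.7], 464), (0.54, [506.1, 130.7], [506.2, 130.9], 138), (0.37, [538.3, 463.8], [538.3, 465.1], 196)] [(0.82, [608.0, 296.0], [605.8, 296.2], 459), (0.35, [779.0, 91.4], [780.5, 89.6], 563)]
t 52.8 yaw 84.26 tilt 0.0 wz 0.0 d -0.19 -0.04 4.12
```

>>> {"method": "step_arm", "body": {
  "increments": [
    {"dx":-0.15,"dy":-0.04,"dz":0.6,"wx":0,"wy":0,"wz":0},
    {"dx":0,"dy":0,"dz":1,"wx":0,"wy":0,"wz":0},
    {"dx":0,"dy":0,"dz":1,"wx":0,"wy":0,"wz":0},
    {"dx":0,"dy":0,"dz":1,"wx":0,"wy":0,"wz":0},
    {"dx":0,"dy":0,"dz":0.5,"wx":0,"wy":0,"wz":0}
  ]
}}

```text
time_s: 53.3
eef_pos: [643.7, -81.6, 3.5]
ee_rot: [-0.002, 0.05, 0.999, 0.001]
force: [-0.3, -0.2, 0.4]
grip_width: 0.769
grip_force: 0.0
```

>>> {"method": "step_arm", "body": {
  "increments": [
    {"dx":0,"dy":0,"dz":0,"wx":0,"wy":0,"wz":0},
    {"dx":0,"dy":0,"dz":0,"wx":0,"wy":0,"wz":0}
  ]
}}

```text
time_s: 53.5
eef_pos: [645.6, -82.1, 7.3]
ee_rot: [0.001, 0.05, 0.999, -0.0]
force: [-0.5, 0.3, 0.8]
grip_width: 0.774
grip_force: 0.0
```

>>> {"method": "step_arm", "body": {
  "increments": [
    {"dx":0,"dy":0,"dz":0,"wx":0,"wy":0,"wz":0},
    {"dx":0,"dy":0,"dz":0,"wx":0,"wy":0,"wz":0},
    {"dx":0,"dy":0,"dz":0,"wx":0,"wy":0,"wz":0},
    {"dx":0,"dy":0,"dz":0,"wx":0,"wy":0,"wz":0},
    {"dx":0,"dy":0,"dz":0,"wx":0,"wy":0,"wz":0}
  ],
  "fingers": 0
}}

```text
time_s: 54.0
eef_pos: [645.9, -82.2, 8.1]
ee_rot: [0.001, 0.05, 0.999, -0.0]
force: [-0.0, 0.7, 6.3]
grip_width: 0.473
grip_force: 41.0
```

>>> {"method": "step_arm", "body": {
  "increments": [
    {"dx":0,"dy":0,"dz":-0.5,"wx":0,"wy":0,"wz":0},
    {"dx":0,"dy":0,"dz":-1,"wx":0,"wy":0,"wz":0},
    {"dx":0,"dy":0,"dz":-1,"wx":0,"wy":0,"wz":0},
    {"dx":0,"dy":0,"dz":-1,"wx":0,"wy":0,"wz":0},
    {"dx":0,"dy":0,"dz":0,"wx":0,"wy":0,"wz":0}
  ]
}}

```text
time_s: 54.5
eef_pos: [646.8, -82.4, 98.6]
ee_rot: [0.003, 0.05, 0.999, -0.001]
force: [-0.6, -0.7, -0.2]
grip_width: 0.47
grip_force: 40.5
```

>>> {"method": "step_arm", "body": {
  "increments": [
    {"dx":0.7,"dy":-0.95,"dz":0,"wx":0,"wy":0,"wz":0},
    {"dx":0.7,"dy":-0.95,"dz":0,"wx":0,"wy":0,"wz":0},
    {"dx":0.7,"dy":-0.95,"dz":0,"wx":0,"wy":0,"wz":0},
    {"dx":0.7,"dy":-0.95,"dz":0,"wx":0,"wy":0,"wz":0},
    {"dx":0.7,"dy":-0.95,"dz":0,"wx":0,"wy":0,"wz":0}
  ]
}}

```text
time_s: 55.0
eef_pos: [545.0, -191.9, 93.6]
ee_rot: [-0.0, 0.05, 0.999, 0.0]
force: [0.3, -0.3, -0.8]
grip_width: 0.472
grip_force: 40.5
```

>>> {"method": "step_arm", "body": {
  "increments": [
    {"dx":0.7,"dy":-0.95,"dz":0,"wx":0,"wy":0,"wz":0},
    {"dx":0.7,"dy":-0.95,"dz":0,"wx":0,"wy":0,"wz":0},
    {"dx":0.7,"dy":-0.95,"dz":0,"wx":0,"wy":0,"wz":0},
    {"dx":0.7,"dy":-0.95,"dz":0,"wx":0,"wy":0,"wz":0},
    {"dx":0.7,"dy":-0.95,"dz":0.5,"wx":0,"wy":0,"wz":0}
  ]
}}

```text
time_s: 55.5
eef_pos: [446.8, -301.9, 82.4]
ee_rot: [0.001, 0.05, 0.999, -0.001]
force: [0.1, -0.7, -0.5]
grip_width: 0.476
grip_force: 40.5
```

>>> {"method": "step_arm", "body": {
  "increments": [
    {"dx":0.2,"dy":0,"dz":0.6,"wx":0,"wy":0,"wz":0},
    {"dx":0,"dy":0,"dz":0.6,"wx":0,"wy":0,"wz":0},
    {"dx":0,"dy":0,"dz":0,"wx":0,"wy":0,"wz":0}
  ]
}}

```text
time_s: 55.8
eef_pos: [441.1, -299.4, 49.7]
ee_rot: [-0.002, 0.05, 0.999, 0.001]
force: [0.6, 0.2, 0.1]
grip_width: 0.472
grip_force: 40.6
```

```bash
python3 - <<'E'
from h import *
c=cap('scene'); s=ctrl.sense(); p=s['eef_pos']; print(s['grip_width'],cen(c,'scene','candle',p[2]+18),cen(c,'scene','plate',8))
go(439,-305,5)
E
```

```text
0.4744655149051218 [(0.78, [646.1, -311.8], [646.9, -311.6], 301), (0.69, [697.6, 36.3], [698.1, 36.3], 269), (0.53, [444.4, -297.4], [445.3, -298.5], 251), (0.5, [488.3, 304.5], [487.8, 304.4], 172)] [(0.94, [595.7, -328.2], [597.1, -337.0], 319), (0.82, [504.2, -463.7], [504.2, -463.1], 627), (0.61, [457.4, 9.4], [457.2, 9.0], 148), (0.57, [434.4, 330.8], [438.0, 326.4], 251), (0.56, [442.9, -305.7], [445.1, -304.8], 466)]
t 55.95 yaw 84.29 tilt 0.04 wz 0.0 d 0.13 -0.2 1.89
```

>>> {"method": "step_arm", "body": {
  "increments": [
    {"dx":0.12,"dy":-0.2,"dz":0.8,"wx":0,"wy":0,"wz":0},
    {"dx":0,"dy":0,"dz":0.6,"wx":0,"wy":0,"wz":0},
    {"dx":0,"dy":0,"dz":0.3,"wx":0,"wy":0,"wz":0},
    {"dx":0,"dy":0,"dz":0,"wx":0,"wy":0,"wz":0}
  ]
}}

```text
time_s: 56.35
eef_pos: [438.9, -304.7, 9.0]
ee_rot: [-0.0, 0.05, 0.999, 0.0]
force: [0.2, 0.4, -0.7]
grip_width: 0.478
grip_force: 40.6
```

>>> {"method": "step_arm", "body": {
  "increments": [
    {"dx":0,"dy":0,"dz":0.06,"wx":0,"wy":0,"wz":0},
    {"dx":0,"dy":0,"dz":0,"wx":0,"wy":0,"wz":0}
  ]
}}

```text
time_s: 56.55
eef_pos: [439.2, -305.2, 8.3]
ee_rot: [0.0, 0.05, 0.999, -0.0]
force: [0.9, -0.8, -0.8]
grip_width: 0.478
grip_force: 40.6
```

>>> {"method": "step_arm", "body": {
  "increments": [
    {"dx":0,"dy":0,"dz":0.06,"wx":0,"wy":0,"wz":0},
    {"dx":0,"dy":0,"dz":0,"wx":0,"wy":0,"wz":0}
  ]
}}

```text
time_s: 56.75
eef_pos: [438.9, -305.0, 6.3]
ee_rot: [0.0, 0.05, 0.999, -0.0]
force: [0.2, 0.2, -0.8]
grip_width: 0.47
grip_force: 40.6
```

>>> {"method": "step_arm", "body": {
  "increments": [
    {"dx":0,"dy":0,"dz":0.05,"wx":0,"wy":0,"wz":0},
    {"dx":0,"dy":0,"dz":0,"wx":0,"wy":0,"wz":0}
  ]
}}

```text
time_s: 56.95
eef_pos: [438.9, -305.1, 6.0]
ee_rot: [0.0, 0.05, 0.999, -0.0]
force: [-3.1, 3.1, 11.0]
grip_width: 0.476
grip_force: 41.8
```

>>> {"method": "step_arm", "body": {
  "increments": [
    {"dx":0,"dy":0,"dz":0,"wx":0,"wy":0,"wz":0},
    {"dx":0,"dy":0,"dz":0,"wx":0,"wy":0,"wz":0},
    {"dx":0,"dy":0,"dz":0,"wx":0,"wy":0,"wz":0},
    {"dx":0,"dy":0,"dz":-0.4,"wx":0,"wy":0,"wz":0},
    {"dx":0,"dy":0,"dz":-0.8,"wx":0,"wy":0,"wz":0}
  ],
  "fingers": 70
}}

```text
time_s: 57.45
eef_pos: [438.3, -304.4, 34.7]
ee_rot: [-0.001, 0.05, 0.999, 0.001]
force: [-0.1, -0.6, 0.9]
grip_width: 0.814
grip_force: 0.0
```

>>> {"method": "step_arm", "body": {
  "increments": [
    {"dx":0,"dy":0,"dz":-1,"wx":0,"wy":0,"wz":0},
    {"dx":-0.5,"dy":0,"dz":-1,"wx":0,"wy":0,"wz":0},
    {"dx":-1,"dy":0.1,"dz":0,"wx":0,"wy":0,"wz":0},
    {"dx":-1,"dy":0.1,"dz":0,"wx":0,"wy":0,"wz":0},
    {"dx":-1,"dy":0,"dz":0,"wx":0,"wy":0,"wz":0}
  ]
}}

```text
time_s: 57.95
eef_pos: [527.5, -308.6, 85.9]
ee_rot: [0.0, 0.05, 0.999, -0.0]
force: [-0.0, 0.0, -0.0]
grip_width: 0.816
grip_force: 0.0
```

>>> {"method": "step_arm", "body": {
  "increments": [
    {"dx":-1,"dy":0,"dz":0,"wx":0,"wy":0,"wz":0},
    {"dx":0,"dy":0,"dz":0,"wx":0,"wy":0,"wz":0}
  ]
}}

```text
time_s: 58.15
eef_pos: [553.3, -311.1, 85.3]
ee_rot: [0.001, 0.049, 0.999, -0.0]
force: [-0.1, -0.9, -0.4]
grip_width: 0.818
grip_force: 0.0
```

```bash
python3 - <<'E'
from h import *
t=cap('top'); c=cap('scene')
print(cen(t,'top','candle',42),find(t,'top','candle',5)); print(cen(c,'scene','candle',22),find(c,'scene','candle',5))
go(600.5,-315.5,5.5)
E
```

```text
[(0.51, [651.3, 49.7], [651.6, 50.4], 150), (0.5, [432.7, 328.2], [432.0, 327.9], 208)] [(0.68, [433.0, 334.0, 9.0]), (0.54, [602.0, -313.0, 7.0]), (0.46, [653.0, 52.0, 9.0])]
[(0.84, [656.7, 50.0], [656.0, 50.7], 274), (0.67, [600.5, -317.9], [600.5, -317.5], 326), (0.53, [434.9, 332.2], [434.7, 331.5], 191), (0.48, [438.8, -305.3], [439.4, -305.6], 201)] [(0.72, [604.0, 368.0, 1.0]), (0.7, [657.0, 52.0, 4.0]), (0.68, [599.0, -321.0, 3.0]), (0.55, [431.0, 332.0, 2.0]), (0.52, [438.0, -305.0, 1.0])]
t 58.45 yaw 84.23 tilt 0.01 wz 0.0 d -2.0 0.03 3.19
```

>>> {"method": "step_arm", "body": {
  "increments": [
    {"dx":-1,"dy":0,"dz":0,"wx":0,"wy":0,"wz":0},
    {"dx":-1,"dy":0,"dz":0.6,"wx":0,"wy":0,"wz":0},
    {"dx":0,"dy":0,"dz":1,"wx":0,"wy":0,"wz":0},
    {"dx":0,"dy":0,"dz":1,"wx":0,"wy":0,"wz":0},
    {"dx":0,"dy":0,"dz":0.5,"wx":0,"wy":0,"wz":0}
  ]
}}

```text
time_s: 58.95
eef_pos: [599.8, -315.7, 5.2]
ee_rot: [-0.001, 0.05, 0.999, 0.001]
force: [-0.2, -0.1, -0.3]
grip_width: 0.818
grip_force: 0.0
```

>>> {"method": "step_arm", "body": {
  "increments": [
    {"dx":0,"dy":0,"dz":0,"wx":0,"wy":0,"wz":0},
    {"dx":0,"dy":0,"dz":0,"wx":0,"wy":0,"wz":0}
  ]
}}

```text
time_s: 59.15
eef_pos: [601.3, -316.7, 8.6]
ee_rot: [0.001, 0.05, 0.999, -0.0]
force: [-0.4, -0.0, 0.0]
grip_width: 0.819
grip_force: 0.0
```

>>> {"method": "step_arm", "body": {
  "increments": [
    {"dx":0,"dy":0,"dz":0,"wx":0,"wy":0,"wz":0},
    {"dx":0,"dy":0,"dz":0,"wx":0,"wy":0,"wz":0},
    {"dx":0,"dy":0,"dz":0,"wx":0,"wy":0,"wz":0},
    {"dx":0,"dy":0,"dz":0,"wx":0,"wy":0,"wz":0},
    {"dx":0,"dy":0,"dz":0,"wx":0,"wy":0,"wz":0}
  ],
  "fingers": 0
}}

```text
time_s: 59.65
eef_pos: [601.7, -316.7, 9.0]
ee_rot: [0.001, 0.05, 0.999, -0.001]
force: [-1.3, 0.6, 6.9]
grip_width: 0.478
grip_force: 41.0
```

>>> {"method": "step_arm", "body": {
  "increments": [
    {"dx":0,"dy":0,"dz":-0.4,"wx":0,"wy":0,"wz":0},
    {"dx":0,"dy":0,"dz":-0.4,"wx":0,"wy":0,"wz":0},
    {"dx":0.36,"dy":-0.4,"dz":0,"wx":0,"wy":0,"wz":0},
    {"dx":0,"dy":0,"dz":0,"wx":0,"wy":0,"wz":0},
    {"dx":0,"dy":0,"dz":0,"wx":0,"wy":0,"wz":0}
  ]
}}

```text
time_s: 60.15
eef_pos: [590.5, -325.6, 27.1]
ee_rot: [-0.0, 0.05, 0.999, 0.0]
force: [-1.0, 0.0, -0.8]
grip_width: 0.472
grip_force: 40.5
```

```bash
python3 - <<'E'
from h import *
c=cap('scene'); s=ctrl.sense(); p=s['eef_pos']; print(p,s['grip_width'],cen(c,'scene','candle',p[2]+18))
go(591.5,-326,5.5)
E
```

```text
[ 590.67712875 -325.32172975   26.99155958] 0.4762054360535026 [(0.73, [596.5, -324.2], [598.0, -325.3], 299), (0.63, [676.3, 42.1], [676.8, 42.9], 298), (0.59, [461.2, 319.4], [461.5, 318.1], 192), (0.42, [460.0, -289.9], [459.5, -289.7], 52)]
t 60.25 yaw 84.26 tilt 0.04 wz 0.0 d -0.03 -0.03 0.86
```

>>> {"method": "step_arm", "body": {
  "increments": [
    {"dx":0,"dy":0,"dz":0.4,"wx":0,"wy":0,"wz":0},
    {"dx":0,"dy":0,"dz":0.24,"wx":0,"wy":0,"wz":0},
    {"dx":0,"dy":0,"dz":0,"wx":0,"wy":0,"wz":0},
    {"dx":0,"dy":0,"dz":0,"wx":0,"wy":0,"wz":0}
  ]
}}

```text
time_s: 60.65
eef_pos: [591.0, -325.1, 11.0]
ee_rot: [-0.0, 0.05, 0.999, 0.0]
force: [-0.4, 0.2, -0.4]
grip_width: 0.472
grip_force: 40.5
```

>>> {"method": "step_arm", "body": {
  "increments": [
    {"dx":0,"dy":0,"dz":0.06,"wx":0,"wy":0,"wz":0},
    {"dx":0,"dy":0,"dz":0,"wx":0,"wy":0,"wz":0}
  ]
}}

```text
time_s: 60.85
eef_pos: [591.1, -325.2, 9.8]
ee_rot: [-0.0, 0.05, 0.999, 0.0]
force: [-0.6, -0.5, -0.5]
grip_width: 0.475
grip_force: 40.5
```

>>> {"method": "step_arm", "body": {
  "increments": [
    {"dx":0,"dy":0,"dz":0.06,"wx":0,"wy":0,"wz":0},
    {"dx":0,"dy":0,"dz":0,"wx":0,"wy":0,"wz":0}
  ]
}}

```text
time_s: 61.05
eef_pos: [591.2, -325.4, 9.1]
ee_rot: [0.0, 0.05, 0.999, -0.0]
force: [-1.8, -0.1, 4.1]
grip_width: 0.478
grip_force: 40.9
```

>>> {"method": "step_arm", "body": {
  "increments": [
    {"dx":0,"dy":0,"dz":0,"wx":0,"wy":0,"wz":0},
    {"dx":0,"dy":0,"dz":0,"wx":0,"wy":0,"wz":0},
    {"dx":0,"dy":0,"dz":0,"wx":0,"wy":0,"wz":0},
    {"dx":0,"dy":0,"dz":-0.4,"wx":0,"wy":0,"wz":0},
    {"dx":0,"dy":0,"dz":-0.9,"wx":0,"wy":0,"wz":0}
  ],
  "fingers": 68
}}

```text
time_s: 61.55
eef_pos: [590.3, -324.7, 40.0]
ee_rot: [-0.001, 0.05, 0.999, 0.001]
force: [0.1, -0.1, 0.8]
grip_width: 0.797
grip_force: 0.0
```

>>> {"method": "step_arm", "body": {
  "increments": [
    {"dx":0,"dy":0,"dz":-1,"wx":0,"wy":0,"wz":0},
    {"dx":-0.2,"dy":0.6,"dz":-1,"wx":0,"wy":0,"wz":0},
    {"dx":-0.2,"dy":0.9,"dz":-0.4,"wx":0,"wy":0,"wz":0},
    {"dx":-0.2,"dy":1,"dz":0,"wx":0,"wy":0,"wz":0},
    {"dx":-0.2,"dy":1,"dz":0,"wx":0,"wy":0,"wz":0}
  ]
}}

```text
time_s: 62.05
eef_pos: [620.2, -239.5, 102.2]
ee_rot: [0.001, 0.05, 0.999, -0.0]
force: [0.7, -0.7, -0.4]
grip_width: 0.793
grip_force: 0.0
```

>>> {"method": "step_arm", "body": {
  "increments": [
    {"dx":-0.2,"dy":1,"dz":0,"wx":0,"wy":0,"wz":0},
    {"dx":0,"dy":1,"dz":0,"wx":0,"wy":0,"wz":0},
    {"dx":0,"dy":1,"dz":0,"wx":0,"wy":0,"wz":0},
    {"dx":0,"dy":1,"dz":0,"wx":0,"wy":0,"wz":0},
    {"dx":0,"dy":1,"dz":0,"wx":0,"wy":0,"wz":0}
  ]
}}

```text
time_s: 62.55
eef_pos: [637.4, -115.4, 101.8]
ee_rot: [0.0, 0.05, 0.999, -0.0]
force: [0.4, -0.3, 0.2]
grip_width: 0.801
grip_force: 0.0
```

>>> {"method": "step_arm", "body": {
  "increments": [
    {"dx":0,"dy":1,"dz":0,"wx":0,"wy":0,"wz":0},
    {"dx":0,"dy":1,"dz":0,"wx":0,"wy":0,"wz":0},
    {"dx":0,"dy":1,"dz":0,"wx":0,"wy":0,"wz":0},
    {"dx":0,"dy":1,"dz":0,"wx":0,"wy":0,"wz":0},
    {"dx":0,"dy":1,"dz":0,"wx":0,"wy":0,"wz":0}
  ]
}}

```text
time_s: 63.05
eef_pos: [649.8, 9.1, 101.8]
ee_rot: [0.0, 0.05, 0.999, -0.0]
force: [-0.8, 0.5, -0.0]
grip_width: 0.798
grip_force: 0.0
```

>>> {"method": "step_arm", "body": {
  "increments": [
    {"dx":0,"dy":1,"dz":0,"wx":0,"wy":0,"wz":0},
    {"dx":0,"dy":0,"dz":0,"wx":0,"wy":0,"wz":0},
    {"dx":0,"dy":0,"dz":0,"wx":0,"wy":0,"wz":0}
  ]
}}

```text
time_s: 63.35
eef_pos: [652.2, 32.9, 101.4]
ee_rot: [0.0, 0.05, 0.999, -0.0]
force: [-0.4, -0.2, 1.2]
grip_width: 0.799
grip_force: 0.0
```

```bash
python3 - <<'E'
from h import *
c=cap('scene'); s=ctrl.sense(); p=s['eef_pos']; print(p,s['grip_width'],cen(c,'scene','candle',22),find(c,'scene','candle',5))
go(656,50,7)
E
```

```text
[652.22176227  32.23609685 101.30974139] 0.7980820944007069 [(0.74, [434.9, 332.2], [434.3, 332.7], 216), (0.59, [593.1, -325.0], [593.3, -323.8], 302), (0.54, [437.1, -303.8], [436.2, -302.8], 266), (0.51, [656.7, 50.0], [656.7, 50.2], 275)] [(0.85, [591.0, -329.0, 0.0]), (0.77, [435.0, -304.0, 0.0]), (0.7, [659.0, 52.0, 2.0]), (0.47, [431.0, 328.0, 5.0])]
t 63.5 yaw 84.2 tilt 0.01 wz 0.0 d -0.08 0.74 3.77
```

>>> {"method": "step_arm", "body": {
  "increments": [
    {"dx":-0.1,"dy":0.72,"dz":0.4,"wx":0,"wy":0,"wz":0},
    {"dx":0,"dy":0,"dz":1,"wx":0,"wy":0,"wz":0},
    {"dx":0,"dy":0,"dz":1,"wx":0,"wy":0,"wz":0},
    {"dx":0,"dy":0,"dz":1,"wx":0,"wy":0,"wz":0},
    {"dx":0,"dy":0,"dz":0.4,"wx":0,"wy":0,"wz":0}
  ]
}}

```text
time_s: 64.0
eef_pos: [655.1, 51.1, 2.8]
ee_rot: [-0.002, 0.05, 0.999, 0.0]
force: [-0.1, -0.3, 0.2]
grip_width: 0.797
grip_force: 0.0
```

>>> {"method": "step_arm", "body": {
  "increments": [
    {"dx":0,"dy":0,"dz":0,"wx":0,"wy":0,"wz":0},
    {"dx":0,"dy":0,"dz":0,"wx":0,"wy":0,"wz":0}
  ]
}}

```text
time_s: 64.2
eef_pos: [657.1, 50.7, 6.8]
ee_rot: [0.001, 0.05, 0.999, -0.0]
force: [-0.2, -0.3, 0.2]
grip_width: 0.794
grip_force: 0.0
```

>>> {"method": "step_arm", "body": {
  "increments": [
    {"dx":0,"dy":0,"dz":0,"wx":0,"wy":0,"wz":0},
    {"dx":0,"dy":0,"dz":0,"wx":0,"wy":0,"wz":0},
    {"dx":0,"dy":0,"dz":0,"wx":0,"wy":0,"wz":0},
    {"dx":0,"dy":0,"dz":0,"wx":0,"wy":0,"wz":0},
    {"dx":0,"dy":0,"dz":0,"wx":0,"wy":0,"wz":0}
  ],
  "fingers": 0
}}

```text
time_s: 64.7
eef_pos: [657.2, 50.6, 7.3]
ee_rot: [0.001, 0.05, 0.999, -0.0]
force: [-0.6, 0.1, 5.7]
grip_width: 0.478
grip_force: 41.1
```

>>> {"method": "step_arm", "body": {
  "increments": [
    {"dx":0,"dy":0,"dz":-0.5,"wx":0,"wy":0,"wz":0},
    {"dx":0,"dy":0,"dz":-1,"wx":0,"wy":0,"wz":0},
    {"dx":0,"dy":0,"dz":-1,"wx":0,"wy":0,"wz":0},
    {"dx":0,"dy":0,"dz":-1,"wx":0,"wy":0,"wz":0},
    {"dx":0,"dy":-0.4,"dz":0,"wx":0,"wy":0,"wz":0}
  ]
}}

```text
time_s: 65.2
eef_pos: [657.1, 41.2, 97.9]
ee_rot: [0.004, 0.049, 0.999, -0.0]
force: [0.5, -0.1, 0.1]
grip_width: 0.477
grip_force: 40.5
```

>>> {"method": "step_arm", "body": {
  "increments": [
    {"dx":0,"dy":-1,"dz":0,"wx":0,"wy":0,"wz":0},
    {"dx":0,"dy":-1,"dz":0,"wx":0,"wy":0,"wz":0},
    {"dx":0,"dy":-1,"dz":0,"wx":0,"wy":0,"wz":0},
    {"dx":0,"dy":-1,"dz":0,"wx":0,"wy":0,"wz":0},
    {"dx":0,"dy":-1,"dz":0,"wx":0,"wy":0,"wz":0}
  ]
}}

```text
time_s: 65.7
eef_pos: [642.2, -85.2, 92.7]
ee_rot: [-0.001, 0.05, 0.999, 0.0]
force: [-0.6, 0.2, -0.2]
grip_width: 0.476
grip_force: 40.5
```

>>> {"method": "step_arm", "body": {
  "increments": [
    {"dx":0.3,"dy":-1,"dz":0,"wx":0,"wy":0,"wz":0},
    {"dx":0.3,"dy":-1,"dz":0,"wx":0,"wy":0,"wz":0},
    {"dx":0.3,"dy":-1,"dz":0,"wx":0,"wy":0,"wz":0},
    {"dx":0.3,"dy":-1,"dz":0,"wx":0,"wy":0,"wz":0},
    {"dx":0.3,"dy":-1,"dz":0,"wx":0,"wy":0,"wz":0}
  ]
}}

```text
time_s: 66.2
eef_pos: [592.0, -205.6, 92.7]
ee_rot: [-0.001, 0.05, 0.999, 0.0]
force: [0.2, 0.5, -0.6]
grip_width: 0.474
grip_force: 40.5
```

>>> {"method": "step_arm", "body": {
  "increments": [
    {"dx":0.3,"dy":-1,"dz":0,"wx":0,"wy":0,"wz":0},
    {"dx":0.3,"dy":-1,"dz":0,"wx":0,"wy":0,"wz":0},
    {"dx":0.3,"dy":-1,"dz":0,"wx":0,"wy":0,"wz":0},
    {"dx":0.3,"dy":-1,"dz":0,"wx":0,"wy":0,"wz":0},
    {"dx":0.3,"dy":-1,"dz":0,"wx":0,"wy":0,"wz":0}
  ]
}}

```text
time_s: 66.7
eef_pos: [542.2, -326.1, 92.7]
ee_rot: [-0.001, 0.05, 0.999, 0.0]
force: [0.1, 0.2, 0.2]
grip_width: 0.473
grip_force: 40.5
```

>>> {"method": "step_arm", "body": {
  "increments": [
    {"dx":0.3,"dy":-1,"dz":0,"wx":0,"wy":0,"wz":0},
    {"dx":0.3,"dy":-1,"dz":0,"wx":0,"wy":0,"wz":0},
    {"dx":0.3,"dy":-1,"dz":0,"wx":0,"wy":0,"wz":0},
    {"dx":0.1,"dy":-1,"dz":0,"wx":0,"wy":0,"wz":0},
    {"dx":0,"dy":-1,"dz":0,"wx":0,"wy":0,"wz":0}
  ]
}}

```text
time_s: 67.2
eef_pos: [504.7, -448.0, 92.7]
ee_rot: [-0.001, 0.05, 0.999, 0.001]
force: [0.7, 0.5, -0.3]
grip_width: 0.474
grip_force: 40.5
```

>>> {"method": "step_arm", "body": {
  "increments": [
    {"dx":0,"dy":-0.5,"dz":0.6,"wx":0,"wy":0,"wz":0},
    {"dx":0,"dy":0,"dz":0.6,"wx":0,"wy":0,"wz":0},
    {"dx":0,"dy":0,"dz":0.5,"wx":0,"wy":0,"wz":0},
    {"dx":0,"dy":0,"dz":0,"wx":0,"wy":0,"wz":0}
  ]
}}

```text
time_s: 67.6
eef_pos: [504.1, -457.5, 48.2]
ee_rot: [-0.002, 0.05, 0.999, 0.002]
force: [0.0, -0.6, -1.6]
grip_width: 0.477
grip_force: 40.5
```

```bash
python3 - <<'E'
from h import *
c=cap('scene'); s=ctrl.sense(); p=s['eef_pos']; print(p,s['grip_width'],cen(c,'scene','candle',p[2]+18),find(c,'scene','plate',5))
go(503.5,-463.5,6)
E
```

```text
[ 504.61888862 -458.04478022   49.75548076] 0.4763532344173278 [(0.79, [492.5, -298.8], [492.2, -299.5], 252), (0.71, [510.2, -455.3], [510.7, -457.3], 265), (0.57, [636.3, -318.6], [635.9, -317.9], 301), (0.51, [486.0, 302.4], [487.3, 302.7], 152)] [(0.81, [590.0, -328.0, -2.0]), (0.78, [500.0, -462.0, 6.0]), (0.66, [436.0, -311.0, 3.0]), (0.62, [436.0, 332.0, -5.0])]
t 67.75 yaw 84.31 tilt 0.05 wz 0.0 d 0.05 -0.19 1.82
```

>>> {"method": "step_arm", "body": {
  "increments": [
    {"dx":0.1,"dy":-0.22,"dz":0.8,"wx":0,"wy":0,"wz":0},
    {"dx":0,"dy":0,"dz":0.6,"wx":0,"wy":0,"wz":0},
    {"dx":0,"dy":0,"dz":0.2,"wx":0,"wy":0,"wz":0},
    {"dx":0,"dy":0,"dz":0,"wx":0,"wy":0,"wz":0}
  ]
}}

```text
time_s: 68.15
eef_pos: [501.7, -464.0, 10.3]
ee_rot: [-0.0, 0.05, 0.999, 0.001]
force: [0.5, -0.8, 0.0]
grip_width: 0.475
grip_force: 40.5
```

>>> {"method": "step_arm", "body": {
  "increments": [
    {"dx":0,"dy":0,"dz":0.06,"wx":0,"wy":0,"wz":0},
    {"dx":0,"dy":0,"dz":0,"wx":0,"wy":0,"wz":0}
  ]
}}

```text
time_s: 68.35
eef_pos: [502.0, -464.7, 10.0]
ee_rot: [0.0, 0.05, 0.999, -0.0]
force: [-0.1, -0.2, -0.6]
grip_width: 0.471
grip_force: 40.5
```

>>> {"method": "step_arm", "body": {
  "increments": [
    {"dx":0,"dy":0,"dz":0.06,"wx":0,"wy":0,"wz":0},
    {"dx":0,"dy":0,"dz":0,"wx":0,"wy":0,"wz":0}
  ]
}}

```text
time_s: 68.55
eef_pos: [501.7, -464.5, 8.0]
ee_rot: [0.0, 0.05, 0.999, -0.0]
force: [-0.5, -0.1, -0.4]
grip_width: 0.477
grip_force: 40.5
```

>>> {"method": "step_arm", "body": {
  "increments": [
    {"dx":0,"dy":0,"dz":0.07,"wx":0,"wy":0,"wz":0},
    {"dx":0,"dy":0,"dz":0,"wx":0,"wy":0,"wz":0}
  ]
}}

```text
time_s: 68.75
eef_pos: [501.7, -464.5, 5.9]
ee_rot: [-0.0, 0.05, 0.999, 0.0]
force: [-0.5, 0.0, -1.1]
grip_width: 0.473
grip_force: 40.5
```

>>> {"method": "step_arm", "body": {
  "increments": [
    {"dx":0,"dy":0,"dz":0.05,"wx":0,"wy":0,"wz":0},
    {"dx":0,"dy":0,"dz":0,"wx":0,"wy":0,"wz":0}
  ]
}}

```text
time_s: 68.95
eef_pos: [501.8, -464.6, 5.3]
ee_rot: [0.0, 0.05, 0.999, -0.0]
force: [-1.0, 0.3, 3.6]
grip_width: 0.477
grip_force: 40.8
```

Contact; release, lift away and check everything.

>>> {"method": "step_arm", "body": {
  "increments": [
    {"dx":0,"dy":0,"dz":0,"wx":0,"wy":0,"wz":0},
    {"dx":0,"dy":0,"dz":0,"wx":0,"wy":0,"wz":0},
    {"dx":0,"dy":0,"dz":0,"wx":0,"wy":0,"wz":0},
    {"dx":0,"dy":0,"dz":-0.4,"wx":0,"wy":0,"wz":0},
    {"dx":0,"dy":0,"dz":-0.9,"wx":0,"wy":0,"wz":0}
  ],
  "fingers": 68
}}

```text
time_s: 69.45
eef_pos: [501.1, -463.8, 36.5]
ee_rot: [-0.001, 0.05, 0.999, 0.001]
force: [0.1, 0.7, 0.3]
grip_width: 0.794
grip_force: 0.0
```

>>> {"method": "step_arm", "body": {
  "increments": [
    {"dx":0,"dy":0,"dz":-1,"wx":0,"wy":0,"wz":0},
    {"dx":0,"dy":0,"dz":-1,"wx":0,"wy":0,"wz":0},
    {"dx":0,"dy":0.5,"dz":-1,"wx":0,"wy":0,"wz":0},
    {"dx":1,"dy":1,"dz":-1,"wx":0,"wy":0,"wz":0},
    {"dx":1,"dy":1,"dz":0,"wx":0,"wy":0,"wz":0}
  ]
}}

```text
time_s: 69.95
eef_pos: [458.7, -397.8, 141.4]
ee_rot: [0.002, 0.05, 0.999, -0.003]
force: [0.1, -0.2, -0.1]
grip_width: 0.796
grip_force: 0.0
```

>>> {"method": "step_arm", "body": {
  "increments": [
    {"dx":1,"dy":1,"dz":0,"wx":0,"wy":0,"wz":0},
    {"dx":0.6,"dy":1,"dz":0,"wx":0,"wy":0,"wz":0},
    {"dx":0,"dy":1,"dz":0,"wx":0,"wy":0,"wz":0},
    {"dx":0,"dy":1,"dz":0,"wx":0,"wy":0,"wz":0},
    {"dx":0,"dy":1,"dz":0,"wx":0,"wy":0,"wz":0}
  ]
}}

```text
time_s: 70.45
eef_pos: [430.9, -268.2, 138.3]
ee_rot: [0.0, 0.05, 0.999, -0.0]
force: [-0.1, -0.2, -0.1]
grip_width: 0.797
grip_force: 0.0
```

>>> {"method": "step_arm", "body": {
  "increments": [
    {"dx":0,"dy":1,"dz":0,"wx":0,"wy":0,"wz":0},
    {"dx":0,"dy":1,"dz":0,"wx":0,"wy":0,"wz":0},
    {"dx":0,"dy":1,"dz":0,"wx":0,"wy":0,"wz":0},
    {"dx":0,"dy":1,"dz":0,"wx":0,"wy":0,"wz":0},
    {"dx":0,"dy":0,"dz":0,"wx":0,"wy":0,"wz":0}
  ]
}}

```text
time_s: 70.95
eef_pos: [441.1, -167.4, 138.2]
ee_rot: [0.0, 0.049, 0.999, -0.0]
force: [0.1, -1.5, 0.1]
grip_width: 0.793
grip_force: 0.0
```

```bash
python3 - <<'E'
from h import *
t=cap('top');print(ctrl.sense()['eef_pos']); print(cen(t,'top','candle',42),cen(t,'top','vase',35),cen(t,'top','saltpot',46),cen(t,'top','plate',8))
c=cap('scene'); print(cen(c,'scene','candle',22),find(c,'scene','candle',6),cen(c,'scene','vase',42),cen(c,'scene','saltpot',24))
b=np.clip(c['frame'][120:280,90:490]*2.,0,255).astype('uint8'); a=np.clip(t['frame'][150:290,130:530]*2.,0,255).astype('uint8')
cv2.imwrite('pics/f1.png',cv2.resize(np.vstack([b,a]),None,fx=1.98,fy=1.98,interpolation=2))
E
```

```text
[ 441.16829848 -168.84153365  138.18351918]
[(0.78, [587.4, -320.3], [587.8, -320.2], 181), (0.74, [497.8, -456.6], [499.1, -457.4], 226), (0.55, [432.7, 326.8], [432.1, 327.4], 188)] [(0.95, [602.3, 373.2], [601.3, 373.7], 341)] [(0.83, [606.0, 291.3], [605.8, 291.6], 351)] [(0.94, [501.5, -464.0], [501.5, -459.7], 471), (0.8, [590.4, -326.8], [589.7, -326.7], 539), (0.77, [430.2, 332.7], [430.1, 330.2], 538), (0.49, [429.8, -339.9], [429.5, -339.9], 47)]
[(0.75, [504.7, -462.3], [504.1, -461.9], 299), (0.71, [439.6, -302.6], [439.1, -303.4], 248), (0.7, [434.9, 332.2], [435.3, 332.0], 196), (0.65, [331.4, 277.5], [330.3, 277.6], 292), (0.45, [601.2, 31.9], [611.2, 23.0], 6451)] [(0.7, [432.0, 330.0, 3.0]), (0.62, [593.0, -327.0, 4.0]), (0.51, [440.0, -305.0, 0.0]), (0.48, [590.0, -325.0, -1.0])] [(0.71, [605.3, 371.1], [608.3, 370.1], 482), (0.22, [624.2, -321.9], [631.9, -323.0], 374)] [(0.89, [606.1, 296.8], [605.6, 297.3], 437), (0.27, [437.1, 331.0], [437.8, 331.3], 195)]
```

View pics/f1.png

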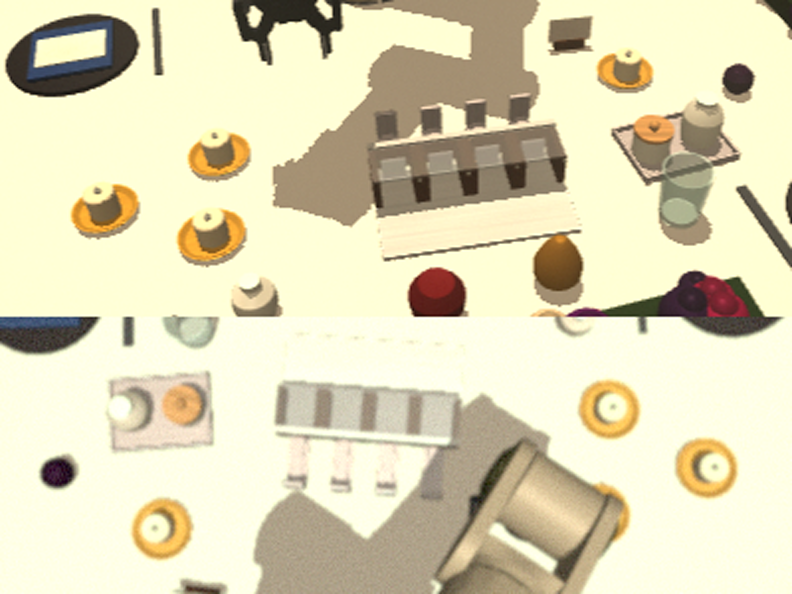

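The picture shows all four candles upright inside their plates, the vase and salt pot on the tray, and the four tabs back at rest.

```bash
python3 -c "
from rig import finish_job
print(finish_job())"
```

```text
the job is handed in; nothing more can be done
None
```

I handed the job in at about 71 s: the vase and salt pot are upright on the tray, all four candles are centred to within about 7 mm on their own brass plates, and all slides are sprung back; the result itself was not reported.

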